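Load a board in the clamshell test fixture, snap its lid home and lock it

TASK

Load the green circuit board that lies on the black foam block into the sloping test fixture: components up, the end with its two white capacitors at the latch side (away from the lid's hinge), lying flat on the contact pins between the guide pins. Then swing the lid over and press it down on its ribbed rubber pad until the latch snaps over and it stays fully shut by itself, and only then turn the blue lock collar clockwise until its white line meets the green mark. Leave the flux bottle, the solvent bottle, the multimeter and the solder reel where they stand.

Things in the scene. Friction and masses are not known exactly. Their poses are not given: they have to be found in the camera images.
- board: green circuit board, 48 (its x) x 62 (its y) x 10 mm, 30 g; the bare plate is 2 mm thick with free edges, parts stand on it from 4 mm inside the edge. Origin: centre of its underside; z points out of the component side. Hold it by its edges across the 48 mm. At the start it lies level, overhanging the foam block on all sides, y roughly ahead of the robot.
- capacitors (a point): the two white round capacitors on the board, on the component side 17 mm from its middle towards its -y end. That end must come to the latch side of the nest, so board y points along nest x.
- foam_block: fixed black foam block under the board at the start, 50 (x) x 34 (y) x 16 mm; origin: centre of its underside, on the bench.
- fixture: test fixture, fixed: dark wedge 125 (x) x 112 (y) mm, its top plate 22 mm high at the robot's side and 90 mm at the far side, sloping 0.5 rad (29 degrees) down towards its own -x (the latch side, nearest the robot). Origin: on the bench below the nest. It stands at a different place and yaw each time; lid, collar and latch belong to it.
- nest (a point): centre of the nest, on top of the sprung contact pins when free, 9 mm above the plate. x up the slope to the hinge, z square out of the plate (tilted 0.5 rad). A loaded board's underside lies here (0 to 0.5 mm), about -2.5 mm with the lid latched, -4 mm when locked. Eight 5 mm guide pins stand 1.2 mm clear of its edges, tops tapered, 8.5 mm above this point; 45 mm free between those at each long side.
- lid_hinge (a point): middle of the lid's hinge line, at 56, 0, 13 mm in the nest frame; axes as the nest's, hinge line along y.
- lid (a joint): opening angle of the lid, rad: 0 shut, 1.75 to 2.25 at the start (it then stands roughly upright). Black plate 84 wide, 8 thick, reaching 110 mm from the hinge; shut, its underside is level with the hinge line. Stiff hinge: it stays where left (1 to 2 N at its edge moves it). The board on its pins resists from about 0.08 on; about 6 N at the rubber pad shuts it, 15 N is safe. Latched it reads under 0.01; let go unlatched it springs to 0.04 or more.
- press_pad (a point): middle of the dark rubber pad with grey ribs on the lid's outer face, 97 mm from the hinge line, 9 mm out from the plane of the underside: the place to push and press. The lid ends 13 mm beyond it and the latch begins 17 mm beyond; the collar begins 18 mm towards the hinge.
- latch (a joint): spring latch with red tab in the middle of the low edge: 0 at rest, grows as it swings out (to 0.5 rad). Its hook gives way to the lid's steel bar by itself and snaps over it; its top stands 13 mm above the face of the shut lid, and it lies 17 to 38 mm beyond the middle of the rubber pad.
- collar (a joint): angle of the blue lock collar, rad, growing clockwise as seen from outside the lid: 0 to 0.3 at the start (white line near the white mark), 1.2 with its line at the green mark, stop at 1.25. Needs about 0.1 N m, stays where left, pushes the board down a further 1.5 mm.
- collar_grip (a point): on the collar's axis, 10 mm above the lid's outer face; turns with the lid and collar, z outwards along the axis. Collar: round, knurled, 46 mm in diameter, 16 mm tall; the lid is flat and clear for 19 mm beside it.
- flux_bottle: small upright orange and black bottle with a blue needle cap, 18x28x94 mm, loose, beside the fixture; origin: centre of its underside. Bystander.
- solvent: white upright bottle, 59 mm in diameter, 121 mm tall, loose, behind a corner of the fixture; origin: centre of its underside. Bystander.
- meter: teal multimeter, 140x80x44 mm, lying to one side of the fixture; origin: centre of its underside. Bystander. It and the foam block swap sides.
- solder_reel: small white solder reel lying flat, 53x56x20 mm; origin: centre of its underside. Bystander.
Not all that is in view belongs to the job. There is more than one size of the fixture; the job needs the larger.

How it is judged:
By the outcome, as a careful person would: the job done as asked, in the order asked, and still so for the second after the job is handed in, with the robot touching nothing.
It also fails if it takes over 54 s, if anything falls off the work surface, if the arm or the gripper's body presses on something with over 40 N, if the wrist force passes 120 N, or if a joint passes its speed limit or range.

ROBOT

A 6-joint arm with a two-finger parallel gripper is mounted at the origin on a cart in front of the work surface, level with it; the furniture and walls round the work are solid. World frame = base frame: x ahead of the robot, y to its left, z up, the work surface at z = 0. Lengths are in m, angles in rad, forces in N, time in s.
With the tool pointing down it reaches from about 0.4 to 0.825 m from the base axis. Payload 7 kg.
Tool frame: the origin (TCP) lies on the centre line of the jaws, within the pads' length; the fingertips stand arm.tip_reach ahead of it and the grasp point (between the pads) lies 5 mm behind it (arm.tip_reach is the distance from the TCP to the fingertips, in m); z points along the fingers, y is the line along which they close (so a half turn about z gives the same grasp; the last joint's range is limited). The gripper opens to 88 mm and grips with 3 to 60 N. Pads are 19 mm wide; open, the fingers measure 130 mm over their backs; the gripper's body (78 mm by 193 mm) begins 47 mm behind the grasp point.
Start: joints at [1.394, 0.359, 0.012, 0, -1.224, -0.288], TCP at [0.303, 0.603, 0.214] pointing down, gripper open.
Joint ranges: [-3.07, 3.07], [-1.43, 2.12], [-1.02, 1.25], [-3.03, 1.67], [-3.05, -0], [-3.03, 3.03]. Speed limits (rad/s): [2.39, 2.39, 3.01, 3.14, 3.14, 3.14].

INTERFACE

Orientations are given as [roll, pitch, yaw] about the fixed x, y, z axes, in that order (R = Rz(yaw) Ry(pitch) Rx(roll)).
In Python, from station import status, optics, order, arm gives the robot as it stands. The module is installed in compiled form; this text tells all that it offers.
- The arm moves only by the shell command python3 -m jog 'ROWS' [FORCE]. ROWS is JSON, a list of rows, each a list of 3 entries, a list of its own where there are three numbers: the gripper command: -1 is shut, 1 is fully open, values between are in proportion, then the shift along the tool's x, y, z in mm, then the turn about the tool's z in rad. A call has 1 to 20 rows; each row is the pose to reach, as a shift and turn from the pose commanded when the call began, along the tool's axes at that moment; what a row does not reach only later rows make up. A row lasts 1/8 s, in which the tool goes at most 62.5 mm and 10.7 degrees, less where a joint would pass 70% of its speed; a pose out of reach is approached as far as the arm can. A call with a gripper value outside its range is refused whole. The fingers move at their own pace and stop on an object; FORCE is the grip in N (left out, the last holds). Time passes only in rows, so rows that repeat a pose let the fingers close. It gives the time, the measured TCP pose, the force, the opening and the grip force at its end, in the units of the state.
- status.get_state(): the state, without advancing time (a new reading comes with each control period).
- optics.grab_frame(name): name is "scene" or "top" or "wrist"; returns a dict with "color" (420x560x3 uint8, red, green, blue), "mtx" (3x3 intrinsics, pixels), "k1" (the pictures are not rectified: a ray, as slopes to the right and down, at radius r is drawn at 1 + k1 r^2 times it, then the intrinsics apply), "cam_to_world" (4x4, takes a point from camera to world coordinates). Camera axes: x right, y down, z forward; pixel columns grow to the right and rows downward; lengths in m; the calibration is good to about 2 mm. A picture is of the moment at which its call begins. There is no depth.
- order.job_done(): hands the job in; it is judged then, once.
The state is a dict: "t": time; "q": joint angles; "qd": joint speeds; "joint_efforts": joint torques, N m; "eef_pos": TCP position; "ee_rot": TCP orientation; "force": force on the tool from outside, world axes, zero at the start; "moment": the same for the moment, N m; "width": finger opening in m; "gripper_force": force on a finger pad.
Only numpy, scipy, OpenCV 4.12 (cv2) and the standard library are available. Lean on these libraries where they do the work, as an engineer would, in place of code of your own. Each camera call takes 0.05 s, during which the arm holds its last target. There are 200 camera calls.

## Working session

There is one attempt and no reset: what is moved stays moved. The work goes in short steps, Python scripts to look and compute and a shell command to move; the robot and the scene stay as the last step left them, time stands still between calls to the robot, and variables do not carry over. Pictures are saved under pics/ and viewed, at most 10 in all, crops included, and the job is handed in when it is done.

```bash
ls; mkdir -p pics; cat > h.py <<'E'
import numpy as np, cv2, pickle
from station import status, optics, order, arm
def grab(n):
    f=optics.grab_frame(n); return f
def save(f,name): cv2.imwrite('pics/'+name,cv2.cvtColor(f['color'],cv2.COLOR_RGB2BGR))
def ray(f,px):
    K=np.array(f['mtx']);k=f['k1'];T=np.array(f['cam_to_world'])
    p=cv2.undistortPoints(np.array([[px]],float),K,np.array([k,0,0,0,0.]))[0,0]
    d=T[:3,:3]@np.array([p[0],p[1],1]);return T[:3,3],d/np.linalg.norm(d)
def onz(f,px,z):
    o,d=ray(f,px);return o+d*(z-o[2])/d[2]
def tri(*fp):
    A=np.zeros((3,3));b=np.zeros(3)
    for f,px in fp:
        o,d=ray(f,px);M=np.eye(3)-np.outer(d,d);A+=M;b+=M@o
    x=np.linalg.solve(A,b)
    r=[np.linalg.norm((np.eye(3)-np.outer(d,d))@(x-o)) for o,d in [ray(f,p) for f,p in fp]]
    return x,max(r)
def proj(f,X):
    T=np.linalg.inv(np.array(f['cam_to_world']));p=T[:3,:3]@np.array(X,float)+T[:3,3]
    return cv2.projectPoints(p.reshape(1,3),np.zeros(3),np.zeros(3),np.array(f['mtx']),np.array([f['k1'],0,0,0,0.]))[0][0,0]
E
python3 - <<'E'
from h import *
s=status.get_state();print(s);print(arm.tip_reach)
ims=[]
for n in ['scene','top','wrist']:
    f=grab(n);pickle.dump(f,open(f'{n}0.pkl','wb'));save(f,n+'0.png');print(n,f['mtx'][0],f['k1'],np.round(f['cam_to_world'],3).tolist())
E
```

```text
pics
{'t': 0.0, 'q': array([ 1.39412363e+00,  3.59377398e-01,  1.10577582e-02, -3.49001241e-04,
       -1.22410862e+00, -2.88098537e-01]), 'qd': array([-0.0004028 , -0.00181299,  0.00141933, -0.00045505,  0.00069072,
       -0.00076102]), 'joint_efforts': array([-1.38759264e-03, -5.82715845e+01,  2.93074769e+01,  6.99772239e+00,
        7.13321962e-03, -1.78126411e-04]), 'eef_pos': array([0.30234523, 0.60292423, 0.21352857]), 'ee_rot': array([ 3.13993475e+00, -1.49163039e-04, -4.64889959e-01]), 'force': array([0.030592  , 0.98423167, 0.16300854]), 'moment': array([ 0.00539978, -0.05042129, -0.00113242]), 'gripper_force': 0.0, 'width': 0.08767946263652159}
0.014
scene [404.75131576   0.         282.2878443 ] 0.04188586736025202 [[-0.558, -0.468, 0.685, -0.094], [-0.83, 0.331, -0.45, 0.531], [-0.016, -0.819, -0.573, 0.631], [0.0, 0.0, 0.0, 1.0]]
top [425.01078168   0.         280.3476106 ] -0.1278130437260588 [[-0.021, -0.998, 0.056, 0.513], [-1.0, 0.019, -0.023, 0.095], [0.022, -0.056, -0.998, 1.168], [0.0, 0.0, 0.0, 1.0]]
wrist [293.83558227   0.         280.57626896] -0.0378539750227239 [[-0.447, -0.854, -0.266, 0.374], [-0.895, 0.427, 0.132, 0.567], [0.001, 0.297, -0.955, 0.384], [0.0, 0.0, 0.0, 1.0]]
```

View pics/scene0.png

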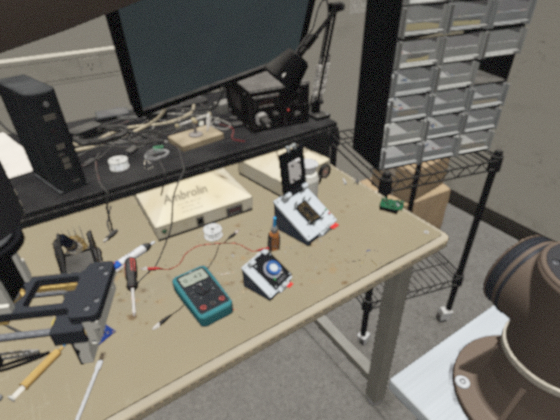

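View pics/top0.png

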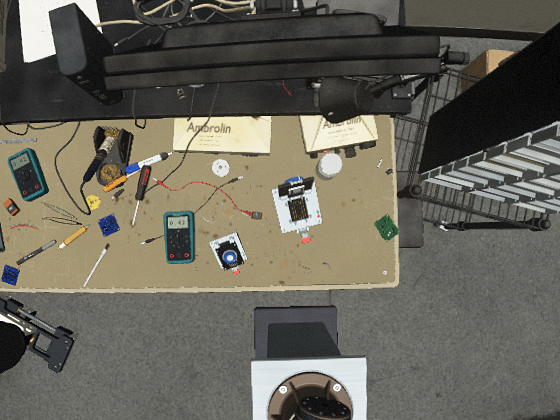

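The scene view shows the open (larger) fixture at about (305,215) and the green board at (392,205). The top view shows the fixture at (298,207) and the board at (386,227). Candidates:
- **Board:** green at top (386,227). The blue boards at (110,225) and (10,273) are the wrong colour.
- **Fixture:** the open large one at (298,207), against the shut small one at (229,252).
- **Meter:** (180,237), with a second one far off at (28,173).

I choose the green board and the open fixture, and check both in one close crop.

```bash
python3 - <<'E'
from h import *
t=pickle.load(open('top0.pkl','rb'));s=pickle.load(open('scene0.pkl','rb'))
def crop(f,c,w=66,h=50):
    x,y=c;im=f['color'][y-h//2:y+h//2,x-w//2:x+w//2];return cv2.resize(im,(396,300),interpolation=cv2.INTER_CUBIC)
g=np.vstack([np.hstack([crop(t,(300,207),99,75),crop(s,(305,200),132,100)]),np.hstack([crop(t,(386,227)),crop(s,(392,205))])])
cv2.imwrite('pics/crop1.png',g[:,:,::-1])
for n,f,c in (('t',t,(386,227)),('s',s,(392,205))):
    hsv=cv2.cvtColor(f['color'],cv2.COLOR_RGB2HSV)
    m=cv2.inRange(hsv,(40,90,30),(85,255,255));M=np.zeros_like(m);M[c[1]-25:c[1]+25,c[0]-25:c[0]+25]=255;m&=M
    cs,_=cv2.findContours(m,cv2.RETR_EXTERNAL,cv2.CHAIN_APPROX_NONE);k=max(cs,key=cv2.contourArea)
    r=cv2.minAreaRect(k);print(n,r,cv2.contourArea(k))
    B=cv2.boxPoints(r);print(B.round(1).tolist(),[onz(f,b,.017).round(4).tolist() for b in B],onz(f,r[0],.017))
E
```

```text
t ((386.4860534667969, 227.70199584960938), (21.566728591918945, 16.317350387573242), 55.304847717285156) 293.0
[[373.6000061035156, 223.5], [387.1000061035156, 214.1999969482422], [399.29998779296875, 231.89999389648438], [385.8999938964844, 241.1999969482422]] [[0.5191, -0.1853, 0.017], [0.5437, -0.2236, 0.017], [0.4942, -0.2566, 0.017], [0.4698, -0.2181, 0.017]] [ 0.5067026  -0.22080109  0.017     ]
s ((391.3720397949219, 204.7039794921875), (21.376813888549805, 9.12315845489502), 10.30484676361084) 115.5
[[380.0, 207.3000030517578], [381.70001220703125, 198.3000030517578], [402.70001220703125, 202.10000610351562], [401.1000061035156, 211.10000610351562]] [[0.512, -0.1804, 0.017], [0.5411, -0.2158, 0.017], [0.4947, -0.2481, 0.017], [0.4675, -0.2122, 0.017]] [ 0.50339095 -0.21400475  0.017     ]
```

View pics/crop1.png

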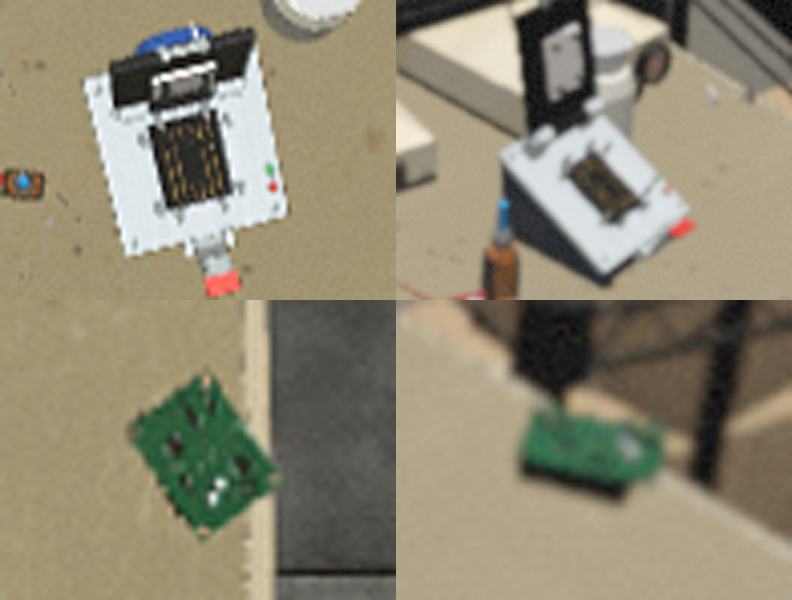

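The crop confirms both choices. The green board sits on black foam with two white caps at its near-right end, top crop (215,490). The big open fixture has its red latch tab at (222,285) and its lid standing roughly upright. Next I triangulate the fixture roughly.

```bash
python3 - <<'E'
from h import *
t=pickle.load(open('top0.pkl','rb'));s=pickle.load(open('scene0.pkl','rb'))
T=lambda x,y:(251+x/4-.4,170+y/4-.4)
S=lambda x,y:(239+(x-396)/3-.4,150+y/3-.4)
for n,a,b in [('nest',(192,160),(605,190)),('nearL',(127,255),(608,280)),('nearR',(288,215),(690,210)),('farL',(85,80),(503,155)),('lidTL',(110,65),(515,8)),('lidTR',(252,30),(590,-3)),('latchtab',(222,285),(682,230)),('flux cap',(22,185),(504,205))]:
    x,r=tri((t,T(*a)),(s,S(*b)));print(n,x.round(4),round(r,4))
E
```

```text
nest [0.5603 0.0229 0.053 ] 0.0009
nearL [0.4983 0.0659 0.0184] 0.0008
nearR [ 0.5239 -0.0417  0.0272] 0.0022
farL [0.6107 0.0915 0.0867] 0.0002
lidTL [0.6073 0.078  0.2167] 0.0002
lidTR [ 0.6276 -0.006   0.1939] 0.0012
latchtab [0.4789 0.0064 0.0543] 0.0025
flux cap [0.5445 0.1329 0.0924] 0.0002
```

```bash
cat >> h.py <<'E'
from scipy.spatial.transform import Rotation as Ro
def go(xyz,yaw):
    s=status.get_state();R=Ro.from_euler('xyz',s['ee_rot']).as_matrix()
    d=R.T@(np.array(xyz)-s['eef_pos'])*1000
    w=(s['ee_rot'][2]-yaw+np.pi)%(2*np.pi)-np.pi
    print('shift mm',d.round(1),'turn',round(w,3),'t',round(s['t'],2))
E
python3 -m jog '[[1,[200,180,0],0.4],[1,[395,366,24],0.875],[1,[395,366,24],0.875],[1,[395,366,24],0.875],[1,[395,366,24],0.875],[1,[395,366,24],0.875],[1,[395,366,24],0.875],[1,[395,366,24],0.875],[1,[395,366,24],0.875],[1,[395,366,24],0.875],[1,[395,366,24],0.875],[1,[395,366,24],0.875]]'
python3 - <<'E'
from h import *
f=grab('wrist');pickle.dump(f,open('w1.pkl','wb'));s=status.get_state();print(s['eef_pos'],s['ee_rot'],s['qd'].round(3),s['q'].round(2))
im=cv2.resize(f['color'],(800,600),interpolation=cv2.INTER_CUBIC);cv2.imwrite('pics/w1.png',im[:,:,::-1])
print(np.round(f['cam_to_world'],3).tolist())
E
```

```text
t: 1.65
eef_pos: [0.4914, 0.1, 0.1905]
ee_rot: [-3.141, 0.0, -1.339]
force: [-0.4, -0.3, 0.3]
width: 0.0876
gripper_force: 0.0
[0.49141224 0.10004071 0.19050692] [-3.14148790e+00  1.11170057e-04 -1.33836681e+00] [ 0.001 -0.001  0.001  0.001 -0.     0.001] [ 0.59  0.09 -0.4  -0.   -1.08 -0.36]
[[-0.973, -0.221, -0.069, 0.51], [-0.232, 0.929, 0.289, 0.021], [-0.0, 0.297, -0.955, 0.361], [0.0, 0.0, 0.0, 1.0]]
```

View pics/w1.png

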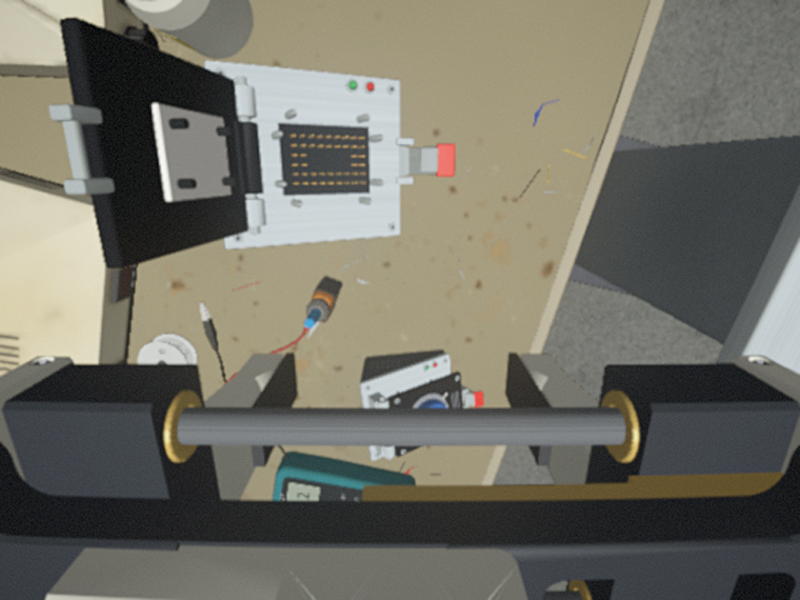

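The wrist view shows the large fixture clearly. The 8 guide pins lie around the dark nest at (324,158), the latch tab at (446,160), and the lid top at (65..115, 20..265), leaning nearly upright. I'll take a second wrist view from further -y for the heights.

```bash
python3 - <<'E'
from h import *
go((.463,0,.19),-1.338)
E
python3 -m jog '[[1,[90,50,0],0],[1,[90,50,0],0],[1,[90,50,0],0],[1,[90,50,0],0]]'
python3 - <<'E'
from h import *
f=grab('wrist');pickle.dump(f,open('w2.pkl','wb'));s=status.get_state();print(s['eef_pos'],s['qd'].round(3))
im=cv2.resize(f['color'][0:300,0:400],(800,600),interpolation=cv2.INTER_CUBIC);cv2.imwrite('pics/w2.png',im[:,:,::-1])
E
```

```text
shift mm [90.8 50.7  0.5] turn -0.0 t 1.7
t: 2.2
eef_pos: [0.4638, 0.0007, 0.1907]
ee_rot: [-3.141, 0.0, -1.339]
force: [1.0, 1.0, 0.4]
width: 0.0877
gripper_force: 0.0
[0.46392799 0.00095752 0.19062427] [0.006 0.006 0.002 0.    0.001 0.   ]
```

View pics/w2.png

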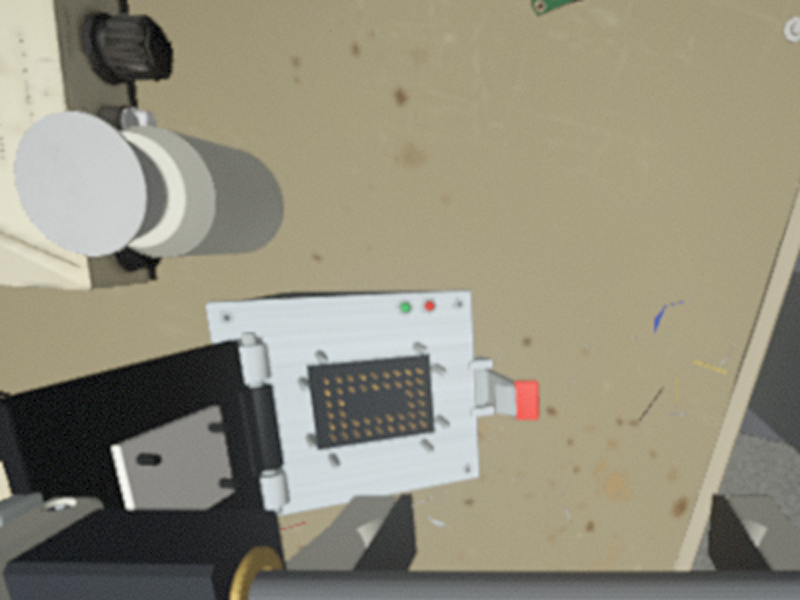

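```bash
python3 - <<'E'
from h import *
a=pickle.load(open('w1.pkl','rb'));b=pickle.load(open('w2.pkl','rb'))
def quad(f,c):
    g=cv2.cvtColor(f['color'],cv2.COLOR_RGB2GRAY);g=cv2.resize(g,None,fx=4,fy=4,interpolation=cv2.INTER_CUBIC)
    m=(g<130).astype(np.uint8)*255;m=cv2.morphologyEx(m,cv2.MORPH_CLOSE,np.ones((21,21)));m=cv2.morphologyEx(m,cv2.MORPH_OPEN,np.ones((61,61)))
    n,l=cv2.connectedComponents(m);k=(l==l[int(c[1]*4),int(c[0]*4)]).astype(np.uint8)
    cs,_=cv2.findContours(k,cv2.RETR_EXTERNAL,cv2.CHAIN_APPROX_NONE);k=cs[0]
    h=cv2.convexHull(k);p=h
    for e in np.linspace(5,60,60):
        p=cv2.approxPolyDP(h,e,True)
        if len(p)==4:break
    # refine: line fit on contour pts of each side
    p=p[:,0].astype(float);L=[]
    for i in range(4):
        u,v=p[i],p[(i+1)%4];d=(v-u)/np.linalg.norm(v-u);w=k[:,0]-u;s=w@d;o=abs(w@np.array([-d[1],d[0]]))
        q=k[:,0][(s>.15*np.linalg.norm(v-u))&(s<.85*np.linalg.norm(v-u))&(o<12)]
        vx,vy,x,y=cv2.fitLine(q.astype(np.float32),cv2.DIST_HUBER,0,.01,.01)[:,0];L.append(np.cross([x,y,1],[x+vx,y+vy,1]))
    c=np.array([(lambda z:z[:2]/z[2])(np.cross(L[i-1],L[i])) for i in range(4)])
    return (c-1.5)/4
qa=quad(a,(324/1.4286,158/1.4286));qb=quad(b,(186,201))
def order(q):
    c=q.mean(0);return q[np.argsort(np.arctan2(*(q-c).T[::-1]))]
qa,qb=order(qa),order(qb);print(qa.round(1).tolist(),qb.round(1).tolist())
P=np.array([tri((a,qa[i]),(b,qb[i]))[0] for i in range(4)]);print(P.round(4),[round(tri((a,qa[i]),(b,qb[i]))[1],4) for i in range(4)])
c=P.mean(0);print('block centre',c,'sides',[np.linalg.norm(P[i]-P[(i+1)%4]).round(4) for i in range(4)])
for n,x,y in [('green',(352,86),(405,307)),('red',(370,87),(429,306)),('scr',(390,88),(459,303)),('scr2',(389,227),(467,468))]:
    X,r=tri((a,np.array(x)/1.4286),(b,np.array(y)/2));print(n,X.round(4),round(r,4))
# pins
pa=[(292,113),(362,118),(278,134),(377,138),(281,183),(376,187),(297,203),(364,201)]
pb=[(321,356),(419,347),(304,382),(438,369),(312,439),(443,421),(335,461),(428,446)]
Q=np.array([tri((a,np.array(x)/1.4286),(b,np.array(y)/2))[0] for x,y in zip(pa,pb)]);print(Q.round(4),Q.mean(0).round(4))
for n,x,y in [('lid bar',(75,140),None)]:pass
np.save('block.npy',P)
# lid hinge-side edge/ barrels
for n,x,y in [('barrelR',(246,97),(256,360)),('barrelL',(256,215),(272,489)),('padcorner',(220,118),(219,408)),('lidR inner',(205,62),(208,304))]:
    X,r=tri((a,np.array(x)/1.4286),(b,np.array(y)/2));print(n,X.round(4),round(r,4))
E
```

```text
[[195.0, 86.1], [257.5, 89.0], [258.0, 134.0], [198.2, 136.1]] [[154.0, 182.5], [214.6, 177.1], [215.6, 215.5], [158.1, 224.0]]
[[ 0.5932  0.01    0.0706]
 [ 0.5392 -0.0027  0.0417]
 [ 0.5297  0.0403  0.044 ]
 [ 0.5836  0.0537  0.0708]] [np.float64(0.0003), np.float64(0.0003), np.float64(0.0003), np.float64(0.0002)]
block centre [0.5614168  0.02531873 0.05679241] sides [np.float64(0.0625), np.float64(0.0441), np.float64(0.0617), np.float64(0.0447)]
green [ 0.5551 -0.0259  0.0461] 0.0001
red [ 0.5435 -0.0287  0.0421] 0.0001
scr [ 0.5299 -0.0327  0.0324] 0.0006
scr2 [0.5081 0.0646 0.0273] 0.0009
[[ 0.5847  0.0023  0.0763]
 [ 0.5438 -0.0071  0.0492]
 [ 0.5907  0.0167  0.0786]
 [ 0.5315  0.003   0.0474]
 [ 0.5841  0.0461  0.0776]
 [ 0.5256  0.0364  0.0337]
 [ 0.5723  0.0569  0.0745]
 [ 0.5303  0.0476  0.0483]] [0.5579 0.0252 0.0607]
barrelR [0.6025 0.002  0.107 ] 0.0004
barrelL [0.5909 0.066  0.1017] 0.0009
padcorner [0.6035 0.0168 0.1343] 0.0009
lidR inner [ 0.6364 -0.0132  0.0871] 0.0004
```

```bash
python3 - <<'E'
from h import *
go((.505,-.219,.13),-2.555)
E
```

```text
shift mm [223.5  10.6  60.6] turn 1.216 t 2.25
```

```bash
python3 -m jog '[[1,[60,4,5],0.1],[1,[224,11,61],1.216],[1,[224,11,61],1.216],[1,[224,11,61],1.216],[1,[224,11,61],1.216],[1,[224,11,61],1.216],[1,[224,11,61],1.216],[1,[224,11,61],1.216],[1,[224,11,61],1.216]]'
cat > bd.py <<'E'
from h import *
def board(f,show=None):
    im=cv2.resize(f['color'],None,fx=4,fy=4,interpolation=cv2.INTER_CUBIC);hsv=cv2.cvtColor(im,cv2.COLOR_RGB2HSV)
    m=cv2.inRange(hsv,(40,80,25),(90,255,255));m=cv2.morphologyEx(m,cv2.MORPH_CLOSE,np.ones((25,25)));m=cv2.morphologyEx(m,cv2.MORPH_OPEN,np.ones((15,15)))
    cs,_=cv2.findContours(m,cv2.RETR_EXTERNAL,cv2.CHAIN_APPROX_NONE);k=max(cs,key=cv2.contourArea)
    r=cv2.minAreaRect(k);p=cv2.boxPoints(r).astype(float);L=[]
    for i in range(4):
        u,v=p[i],p[(i+1)%4];n=np.linalg.norm(v-u);d=(v-u)/n;w=k[:,0]-u;s=w@d;o=abs(w@np.array([-d[1],d[0]]))
        q=k[:,0][(s>.12*n)&(s<.88*n)&(o<30)]
        vx,vy,x,y=cv2.fitLine(q.astype(np.float32),cv2.DIST_HUBER,0,.01,.01)[:,0];L.append(np.cross([x,y,1],[x+vx,y+vy,1]))
    c=np.array([(lambda z:z[:2]/z[2])(np.cross(L[i-1],L[i])) for i in range(4)])
    return (c-1.5)/4, cv2.contourArea(k)/16
E
python3 - <<'E'
from bd import *
f=grab('wrist');pickle.dump(f,open('w3.pkl','wb'));s=status.get_state();print(s['eef_pos'],s['ee_rot'])
c,a=board(f);print(c.round(1).tolist(),a)
P=np.array([onz(f,q,.018) for q in c]);print(P.round(4).tolist(),P.mean(0),[np.linalg.norm(P[i]-P[(i+1)%4]).round(4) for i in range(4)])
im=cv2.resize(f['color'],(800,600),interpolation=cv2.INTER_CUBIC)
for q in c: cv2.circle(im,tuple((q*1.4286).astype(int)),3,(255,0,0),1)
cv2.imwrite('pics/w3.png',im[:,:,::-1])
E
```

```text
t: 3.38
eef_pos: [0.5046, -0.2199, 0.1293]
ee_rot: [3.141, -0.0, -2.551]
force: [0.5, 0.2, -0.1]
width: 0.0879
gripper_force: 0.0
[ 0.50445536 -0.22000682  0.1293846 ] [ 3.14153991e+00 -5.66561753e-05 -2.55169308e+00]
[[255.0, 177.9], [301.8, 177.9], [300.7, 234.6], [256.3, 234.6]] 2475.8125
[[0.4959, -0.2557, 0.018], [0.4705, -0.218, 0.018], [0.5195, -0.1849, 0.018], [0.5451, -0.2228, 0.018]] [ 0.50776129 -0.2203598   0.018     ] [np.float64(0.0455), np.float64(0.0592), np.float64(0.0458), np.float64(0.0592)]
```

View pics/w3.png

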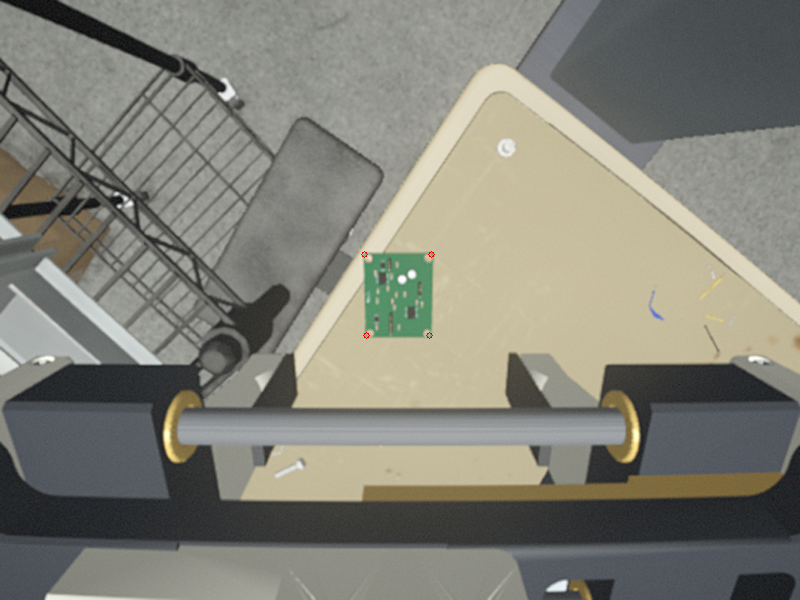

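```bash
python3 - <<'E'
from h import *
go((.5011,-.2249,.065),-2.55)
E
python3 -m jog '[[1,[5,2,60],0],[1,[5,2,64],0],[1,[5,2,64],0]]'
python3 - <<'E'
from bd import *
g=pickle.load(open('w3.pkl','rb'))
f=grab('wrist');pickle.dump(f,open('w4.pkl','wb'));s=status.get_state();print(s['eef_pos'],s['ee_rot'])
c,a=board(f);print(c.round(1).tolist(),a);cg,_=board(g)
for q in c:
    # match by direction in board
    j=np.argmin(np.linalg.norm((cg-cg.mean(0))/28-(q-c.mean(0))/35,axis=1));X,r=tri((f,q),(g,cg[j]));print(X.round(4),round(r,4))
X,r=tri((f,c.mean(0)),(g,cg.mean(0)));print('c',X,r)
P=np.array([onz(f,q,.018) for q in c]);print(P.mean(0),[np.linalg.norm(P[i]-P[(i+1)%4]).round(4) for i in range(4)])
E
```

```text
shift mm [ 5.5 -2.2 64.4] turn -0.002 t 3.42
t: 3.8
eef_pos: [0.4995, -0.2218, 0.0664]
ee_rot: [-3.141, -0.001, -2.554]
force: [1.0, 0.7, -0.3]
width: 0.0876
gripper_force: 0.0
[ 0.50021843 -0.22183113  0.0670723 ] [-3.14003673e+00  9.45823618e-04 -2.55430356e+00]
[[246.3, 199.4], [306.0, 199.4], [304.6, 269.0], [249.0, 269.8]] 3865.875
[ 0.4972 -0.2558  0.0121] 0.0003
[ 0.4711 -0.2169  0.0122] 0.0002
[ 0.5189 -0.1852  0.0197] 0.0001
[ 0.5428 -0.2237  0.0239] 0.0
c [ 0.50780374 -0.22034782  0.01486937] 6.997863038423288e-06
[ 0.50772066 -0.22034528  0.018     ] [np.float64(0.046), np.float64(0.0599), np.float64(0.0463), np.float64(0.0607)]
```

```bash
python3 - <<'E'
from h import *
go((.5012,-.2248,.026),-2.55)
E
```

```text
shift mm [ 0.9 -3.  41.1] turn -0.004 t 3.85
```

```bash
python3 -m jog '[[1,[1,-3,20],0],[1,[1,-3,41],0],[1,[1,-3,41],0],[-1,[1,-3,41],0],[-1,[1,-3,41],0],[-1,[1,-3,41],0],[-1,[1,-3,41],0],[-1,[1,-3,41],0]]' 6
python3 - <<'E'
from h import *
s=status.get_state();print(s['eef_pos'],s['width'],s['gripper_force'],s['force'])
E
```

```text
t: 4.85
eef_pos: [0.4997, -0.2247, 0.0246]
ee_rot: [-3.141, 0.0, -2.556]
force: [0.1, 0.2, -0.6]
width: 0.0432
gripper_force: 0.0
[ 0.49973974 -0.22465955  0.02458525] 0.04315298632654624 0.0 [ 0.09782343  0.21844196 -0.5625518 ]
```

```bash
python3 - <<'E'
from h import *
f=grab('wrist');t=grab('top');s=status.get_state();print(s['width'],s['gripper_force'])
im=cv2.resize(f['color'][170:420,170:390],(528,600),interpolation=cv2.INTER_CUBIC)
im2=cv2.resize(t['color'][205:255,364:409],(270,300),interpolation=cv2.INTER_CUBIC)
o=np.zeros((600,800,3),np.uint8);o[:,:528]=im;o[:300,528:798]=im2;cv2.imwrite('pics/w5.png',o[:,:,::-1])
E
```

```text
0.03531639719628677 0.0
```

View pics/w5.png

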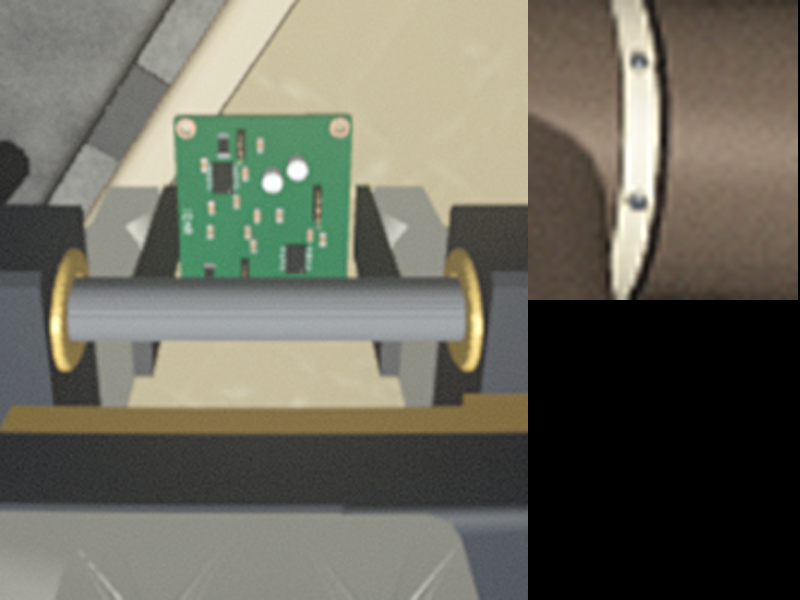

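The board still lies flat in place, with its capacitors at (285,175) in this crop. The finger tips are beside its edges at x = 175 and 357. The opening reading doesn't fit that, so I check the state before doing anything else.

```bash
python3 - <<'E'
from bd import *
s=status.get_state();print(s['t'],s['width'],s['gripper_force'],s['force'],s['eef_pos'])
f=grab('wrist');pickle.dump(f,open('w6.pkl','wb'));print(np.round(np.array(f['cam_to_world'])[:3,3],4))
c,a=board(f);print(c.round(1).tolist())
g=cv2.cvtColor(f['color'],cv2.COLOR_RGB2GRAY)
for r in (230,245,255,265,275): print(r,g[r,215:345:2].tolist())
for z in (.003,.010,.017): print(z,np.linalg.norm(onz(f,c[0],z)-onz(f,c[1],z)))
s=status.get_state();print(s['t'],s['width'],s['gripper_force'])
E
```

```text
4.95 0.03531639719628677 0.0 [ 1.26241122 -0.53800173  0.44087738] [ 0.49962237 -0.2246353   0.02445609]
[ 0.4321 -0.2697  0.1947]
[[239.9, 218.4], [316.6, 218.4], [308.1, 285.0], [257.7, 284.9]]
230 [112, 112, 109, 113, 112, 145, 180, 204, 214, 217, 218, 220, 220, 218, 130, 117, 118, 118, 118, 119, 120, 119, 122, 90, 76, 105, 118, 129, 93, 120, 118, 175, 166, 118, 118, 120, 119, 118, 120, 122, 120, 120, 121, 122, 122, 120, 120, 121, 119, 121, 123, 186, 192, 191, 191, 191, 191, 193, 192, 192, 189, 189, 190, 188, 190]
245 [134, 171, 201, 213, 217, 219, 221, 221, 221, 220, 220, 218, 220, 163, 126, 119, 117, 119, 120, 117, 135, 174, 79, 77, 78, 72, 135, 142, 176, 148, 119, 113, 195, 255, 253, 255, 201, 111, 140, 170, 155, 118, 119, 122, 118, 120, 119, 119, 120, 120, 134, 195, 198, 198, 198, 197, 196, 194, 190, 190, 190, 191, 192, 195, 191]
255 [159, 218, 179, 148, 144, 146, 148, 149, 145, 150, 146, 148, 147, 143, 71, 67, 67, 61, 110, 118, 121, 196, 151, 117, 119, 115, 177, 169, 119, 118, 117, 119, 119, 122, 115, 116, 117, 112, 115, 116, 117, 116, 111, 101, 115, 114, 118, 122, 88, 66, 63, 68, 104, 148, 147, 148, 149, 150, 149, 147, 149, 147, 147, 148, 183]
265 [55, 119, 147, 147, 144, 146, 146, 147, 194, 210, 197, 189, 142, 62, 60, 60, 63, 64, 99, 117, 132, 199, 134, 118, 117, 120, 116, 115, 134, 185, 117, 116, 116, 117, 117, 114, 114, 113, 115, 116, 116, 123, 153, 120, 132, 115, 117, 116, 74, 63, 61, 66, 63, 74, 173, 188, 196, 206, 170, 147, 147, 148, 147, 149, 146]
275 [107, 91, 146, 146, 147, 146, 147, 147, 146, 146, 144, 77, 60, 61, 66, 59, 64, 64, 81, 118, 118, 115, 118, 122, 117, 114, 116, 118, 115, 125, 168, 119, 115, 114, 115, 115, 163, 104, 72, 76, 73, 123, 141, 115, 117, 114, 115, 114, 65, 65, 64, 58, 63, 61, 62, 112, 150, 148, 147, 146, 147, 144, 145, 147, 136]
0.003 0.052835222296676754
0.01 0.0509062792819273
0.017 0.048977336267177866
5.0 0.03145718265764765 0.0
```

```bash
python3 - <<'E'
from h import *
f=pickle.load(open('w6.pkl','rb'));s=status.get_state();R=Ro.from_euler('xyz',s['ee_rot']).as_matrix()
for z in (-.01,0,.0104,.02,.03,.04):
    print(z,[(R.T@(onz(f,p,z)-s['eef_pos'])*1000).round(1).tolist() for p in ((243.5,252.5),(251,254),(311,254))])
print(s['width'],arm.tip_reach,[a for a in dir(arm) if a[0]!='_'])
E
```

```text
-0.01 [[-15.8, -28.4, 34.4], [-17.1, -22.7, 34.4], [-17.0, 23.2, 34.4]]
0 [[-11.1, -27.0, 24.4], [-12.3, -21.6, 24.4], [-12.2, 22.1, 24.4]]
0.0104 [[-6.2, -25.6, 14.0], [-7.3, -20.5, 14.0], [-7.2, 20.9, 14.0]]
0.02 [[-1.6, -24.3, 4.4], [-2.7, -19.4, 4.4], [-2.6, 19.8, 4.4]]
0.03 [[3.1, -22.9, -5.6], [2.1, -18.3, -5.6], [2.2, 18.7, -5.6]]
0.04 [[7.9, -21.5, -15.6], [6.9, -17.2, -15.6], [7.0, 17.5, -15.6]]
0.03145718265764765 0.014 ['Unreachable', 'tip_reach']
```

The fingers have closed to 31 mm with no grip force and they cover the board edges in the picture, so the tips pass above the board. I open again and go lower in small steps, watching the force.

```bash
python3 -m jog '[[0.6,[0,0,0],0],[0.6,[0,0,0],0],[0.6,[0,0,0],0],[0.6,[0,0,0],0],[0.6,[0,0,0],0],[0.6,[0,0,3],0],[0.6,[0,0,5],0],[0.6,[0,0,5],0]]'
python3 - <<'E'
from h import *
f=grab('wrist');pickle.dump(f,open('w7.pkl','wb'));s=status.get_state();print(s['t'],s['width'],s['eef_pos'],s['force'])
im=cv2.resize(f['color'][180:330,170:390],(660,450),interpolation=cv2.INTER_CUBIC)
cv2.imwrite('pics/w7.png',im[:,:,::-1])
E
```

```text
t: 6.0
eef_pos: [0.4994, -0.2246, 0.0192]
ee_rot: [3.141, -0.0, -2.556]
force: [0.2, -0.5, 0.4]
width: 0.0704
gripper_force: 0.0
6.05 0.07011406095039473 [ 0.49958668 -0.2246659   0.01931594] [-0.95198608 -0.73931625 -0.17167216]
```

View pics/w7.png

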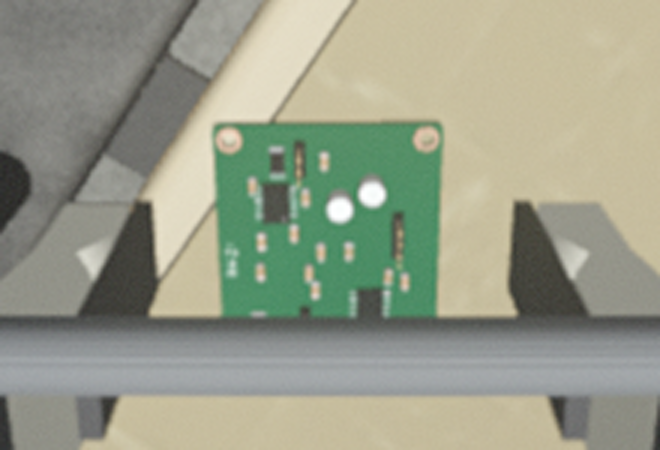

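Fingers (tip edges at x = 155 and 513, row 203) appear nearer to the camera than the board (x = 215–440), so they are still above it. I descend in small steps, with the force as a check on bench contact.

```bash
python3 -m jog '[[0.6,[0,0,4],0],[0.6,[0,0,6.5],0],[0.6,[0,0,6.5],0]]'
```

```text
t: 6.42
eef_pos: [0.4995, -0.2246, 0.0127]
ee_rot: [3.141, -0.0, -2.556]
force: [0.3, -0.4, 0.4]
width: 0.0697
gripper_force: 0.0
```

```bash
python3 -m jog '[[0.6,[0,0,3],0],[0.6,[0,0,5],0],[0.6,[0,0,5],0]]'
python3 - <<'E'
from h import *
f=grab('wrist');s=status.get_state();print(s['eef_pos'],s['force'])
g=cv2.cvtColor(f['color'],cv2.COLOR_RGB2GRAY)
for r in (240,243,246,249,252,255): print(r,g[r,205:255:2].tolist(),g[r,310:360:2].tolist())
E
```

```text
t: 6.8
eef_pos: [0.4995, -0.2246, 0.0077]
ee_rot: [3.141, -0.0, -2.556]
force: [0.5, 0.3, -0.1]
width: 0.0703
gripper_force: 0.0
[ 0.49961013 -0.22465371  0.00787474] [ 0.60752005 -0.77891582  0.57559352]
240 [152, 146, 144, 136, 108, 112, 110, 121, 161, 191, 210, 215, 215, 217, 218, 218, 217, 141, 115, 118, 118, 118, 120, 119, 119] [123, 121, 120, 122, 121, 185, 191, 187, 190, 190, 192, 193, 189, 191, 188, 189, 191, 189, 187, 188, 189, 187, 190, 188, 188]
243 [151, 152, 152, 145, 149, 144, 128, 160, 191, 208, 213, 216, 216, 218, 219, 219, 219, 152, 118, 118, 117, 121, 121, 122, 120] [120, 118, 123, 120, 123, 186, 189, 189, 188, 189, 190, 189, 188, 190, 191, 188, 188, 188, 187, 190, 190, 187, 189, 188, 187]
246 [152, 147, 146, 144, 151, 131, 129, 158, 202, 214, 215, 218, 220, 218, 217, 218, 217, 156, 117, 120, 121, 118, 120, 135, 140] [121, 120, 118, 119, 126, 187, 189, 189, 191, 191, 193, 194, 195, 191, 191, 185, 161, 162, 168, 188, 187, 188, 189, 188, 187]
249 [145, 143, 144, 144, 108, 64, 59, 52, 198, 217, 217, 218, 218, 218, 217, 217, 220, 168, 116, 118, 119, 116, 115, 167, 177] [120, 121, 117, 120, 125, 186, 188, 189, 192, 195, 198, 202, 196, 192, 189, 171, 64, 74, 73, 156, 147, 148, 147, 148, 146]
252 [147, 147, 146, 132, 69, 62, 62, 60, 177, 218, 218, 218, 220, 217, 217, 217, 218, 173, 117, 119, 117, 119, 117, 164, 173] [121, 121, 118, 121, 132, 191, 191, 195, 196, 200, 199, 200, 196, 191, 192, 163, 65, 73, 69, 74, 137, 147, 148, 149, 148]
255 [145, 144, 142, 84, 58, 67, 63, 57, 159, 221, 218, 217, 217, 218, 217, 219, 189, 125, 117, 115, 120, 120, 117, 117, 140] [119, 117, 118, 117, 135, 191, 196, 195, 195, 196, 193, 193, 192, 189, 190, 143, 66, 70, 68, 70, 79, 139, 147, 148, 146]
```

```bash
python3 -m jog '[[0.6,[0,0,4],0],[0.6,[0,0,8],0],[0.6,[0,0,8],0],[-1,[0,0,8],0],[-1,[0,0,8],0],[-1,[0,0,8],0],[-1,[0,0,8],0]]' 6
```

```text
t: 7.72
eef_pos: [0.4997, -0.2247, 0.0001]
ee_rot: [-3.141, 0.0, -2.556]
force: [-0.1, -0.5, 0.2]
width: 0.0477
gripper_force: 6.0
```

Gripped (47.7 mm, 6 N). Lift, then travel to a hover in front of the fixture.

```bash
python3 -m jog '[[-1,[0,0,-30],0],[-1,[0,0,-80],0],[-1,[0,0,-120],0],[-1,[0,0,-120],0]]' 6
python3 - <<'E'
from bd import *
go((.5285,.0175,.12),-2.904)
f=grab('wrist');pickle.dump(f,open('w8.pkl','wb'));s=status.get_state();R=Ro.from_euler('xyz',s['ee_rot']).as_matrix()
c,a=board(f);print(s['eef_pos'],s['width'],c.round(1).tolist(),a)
print([(R.T@(onz(f,q,s['eef_pos'][2]+.018)-s['eef_pos'])*1000).round(1).tolist() for q in c])
E
```

```text
t: 8.22
eef_pos: [0.5019, -0.225, 0.1235]
ee_rot: [-3.137, 0.005, -2.555]
force: [0.2, 0.0, -1.5]
width: 0.0476
gripper_force: 6.0
shift mm [-156.3  187.3    3.5] turn 0.349 t 8.22
[ 0.50053627 -0.2246545   0.12145598] 0.04732212028076429 [[238.9, 232.3], [322.9, 232.3], [321.7, 285.1], [239.2, 285.1]] 4185.1875
[[19.6, -24.6, -18.0], [19.8, 22.7, -18.1], [-14.2, 23.6, -18.0], [-14.5, -25.9, -17.9]]
```

```bash
python3 - <<'E'
from h import *
go((.5703,-.0702,.14),-2.904)
E
```

```text
shift mm [-143.6   90.1  -18.3] turn 0.348 t 8.28
```

```bash
python3 -m jog '[[-1,[-40,25,-12],0.1],[-1,[-100,60,-18],0.25],[-1,[-144,90,-18],0.348],[-1,[-144,90,-18],0.348],[-1,[-144,90,-18],0.348],[-1,[-144,90,-18],0.348],[-1,[-144,90,-18],0.348]]' 6
cat > nest.py <<'E'
from bd import *
def quad(f,c):
    g=cv2.cvtColor(f['color'],cv2.COLOR_RGB2GRAY);g=cv2.resize(g,None,fx=4,fy=4,interpolation=cv2.INTER_CUBIC)
    m=(g<130).astype(np.uint8)*255;m=cv2.morphologyEx(m,cv2.MORPH_CLOSE,np.ones((21,21)));m=cv2.morphologyEx(m,cv2.MORPH_OPEN,np.ones((61,61)))
    n,l=cv2.connectedComponents(m);k=(l==l[int(c[1]*4),int(c[0]*4)]).astype(np.uint8)
    cs,_=cv2.findContours(k,cv2.RETR_EXTERNAL,cv2.CHAIN_APPROX_NONE);k=cs[0];h=cv2.convexHull(k)
    for e in np.linspace(5,60,60):
        p=cv2.approxPolyDP(h,e,True)
        if len(p)==4:break
    p=p[:,0].astype(float);L=[]
    for i in range(4):
        u,v=p[i],p[(i+1)%4];n=np.linalg.norm(v-u);d=(v-u)/n;w=k[:,0]-u;s=w@d;o=abs(w@np.array([-d[1],d[0]]))
        q=k[:,0][(s>.15*n)&(s<.85*n)&(o<12)]
        vx,vy,x,y=cv2.fitLine(q.astype(np.float32),cv2.DIST_HUBER,0,.01,.01)[:,0];L.append(np.cross([x,y,1],[x+vx,y+vy,1]))
    c=np.array([(lambda z:z[:2]/z[2])(np.cross(L[i-1],L[i])) for i in range(4)]);c=(c-1.5)/4
    m=c.mean(0);return c[np.argsort(np.arctan2(*(c-m).T[::-1]))]
E
python3 - <<'E'
from nest import *
f=grab('wrist');pickle.dump(f,open('w9.pkl','wb'));s=status.get_state();R=Ro.from_euler('xyz',s['ee_rot']).as_matrix();print(s['eef_pos'],s['ee_rot'])
P=np.load('block.npy');pc=proj(f,P.mean(0));print('pred px',pc)
q=quad(f,pc);print(q.round(1).tolist(),[proj(f,p).round(1).tolist() for p in P])
c,a=board(f);print(c.round(1).tolist(),[(R.T@(onz(f,x,s['eef_pos'][2]+.018)-s['eef_pos'])*1000).round(1).tolist() for x in c])
# block corners on slope plane through block centre, u-v frame
y=.237;n=np.array([-np.sin(.5)*np.cos(y),-np.sin(.5)*np.sin(y),np.cos(.5)]);C=P.mean(0)
X=[]
for p in q:
    o,d=ray(f,p);X.append(o+d*((C-o)@n)/(d@n))
X=np.array(X);print(X.round(4).tolist(),X.mean(0).round(4),C.round(4),[np.linalg.norm(X[i]-X[(i+1)%4]).round(4) for i in range(4)])
E
```

```text
t: 9.15
eef_pos: [0.5694, -0.0711, 0.1378]
ee_rot: [3.142, -0.0, -2.905]
force: [-0.0, 0.5, -0.4]
width: 0.0477
gripper_force: 6.0
[ 0.56957539 -0.07095606  0.13793633] [-3.14158454e+00 -1.13680632e-04 -2.90507206e+00]
pred px [384.81166817 229.51890293]
[[-0.4, 278.6], [559.4, 271.6], [559.4, 419.4], [-0.4, 419.4]] [[362.0, 263.3], [359.3, 195.6], [406.6, 197.3], [411.1, 264.2]]
[[238.8, 232.4], [323.3, 232.4], [321.4, 285.1], [239.1, 285.1]] [[21.4, -23.5, -18.0], [21.5, 23.5, -18.0], [-11.9, 23.9, -18.0], [-12.0, -24.7, -18.0]]
[[0.6841, -0.3089, 0.0791], [0.5572, 0.1906, 0.0757], [0.668, 0.1981, 0.1355], [0.7807, -0.267, 0.1358]] [ 0.6725 -0.0468  0.1065] [0.5614 0.0253 0.0568] [np.float64(0.5155), np.float64(0.1261), np.float64(0.4786), np.float64(0.1196)]
```

```bash
python3 - <<'E'
from nest import *
import nest
f=pickle.load(open('w9.pkl','rb'));P=np.load('block.npy')
g=dict(f);im=f['color'].copy();M=np.full(im.shape,255,np.uint8);M[170:254,340:430]=im[170:254,340:430];g['color']=M
q=quad(g,(384,229));print(q.round(1).tolist())
y=.237;n=np.array([-np.sin(.5)*np.cos(y),-np.sin(.5)*np.sin(y),np.cos(.5)]);C=P.mean(0)
X=[]
for p in q:
    o,d=ray(f,p);X.append(o+d*((C-o)@n)/(d@n))
X=np.array(X);xd=np.array([np.cos(y),np.sin(y),0]);yd=np.array([-np.sin(y),np.cos(y),0])
print('rel u,lat now',[( (x-C)@xd*1000, (x-C)@yd*1000,x[2]) for x in X]);print('old',[((x-C)@xd*1000, (x-C)@yd*1000,x[2]) for x in P])
E
```

```text
[[359.5, 196.3], [406.0, 196.8], [410.5, 253.1], [362.0, 253.1]]
rel u,lat now [(np.float64(-27.55442252831127), np.float64(-21.734050374859653), np.float64(0.041739363383321626)), (np.float64(-27.227324835647245), np.float64(22.285930001067634), np.float64(0.0419180576672461)), (np.float64(18.948305418107836), np.float64(22.086262080239102), np.float64(0.06714391944497883)), (np.float64(18.838517273962125), np.float64(-22.197113646203533), np.float64(0.06708394190847672))]
old [(np.float64(27.280340260754013), np.float64(-22.344807486539693), np.float64(0.07057446775031463)), (np.float64(-28.18696686875476), np.float64(-22.042727256773418), np.float64(0.0417295167013771)), (np.float64(-27.313996480461093), np.float64(21.994021888845772), np.float64(0.0440466129270244)), (np.float64(28.22062308846184), np.float64(22.393512854467343), np.float64(0.07081905468826767))]
```

```bash
cat >> h.py <<'E'
Y=.235;N=np.array([.5577,.0246,.0638])
def gof(u,lat,z,turn=0.):
    go(N[:2].tolist()+[0]+np.array([u*np.cos(Y)-lat*np.sin(Y),u*np.sin(Y)+lat*np.cos(Y),z]) if 0 else np.array([N[0]+(u*np.cos(Y)-lat*np.sin(Y))/1000,N[1]+(u*np.sin(Y)+lat*np.cos(Y))/1000,z]),Y+np.pi+turn)
def here():
    s=status.get_state();d=s['eef_pos']-N;print('u %.1f lat %.1f z %.4f yaw %.3f w %.4f'%((d[0]*np.cos(Y)+d[1]*np.sin(Y))*1000,(-d[0]*np.sin(Y)+d[1]*np.cos(Y))*1000,s['eef_pos'][2],(s['ee_rot'][2]-Y-np.pi+np.pi)%(2*np.pi)-np.pi,s['width']),'F',s['force'].round(1),'grip',s['gripper_force'],'t',round(s['t'],2))
E
python3 -c "
from h import *
here();gof(-22,0,.075)"
```

```text
u -10.7 lat -95.7 z 0.1379 yaw 0.002 w 0.0480 F [0.1 0.6 0. ] grip 5.999006778001785 t 9.2
shift mm [11.1 95.7 62.9] turn 0.002 t 9.2
```

```bash
python3 -m jog '[[-1,[8,40,0],0],[-1,[11,80,0],0],[-1,[11,96,0],0],[-1,[11,96,25],0],[-1,[11,96,50],0],[-1,[11,96,62],0],[-1,[11,96,62],0],[-1,[11,96,62],0]]' 5
python3 -c "
from h import *
here()
gof(-19,0,.061)
f=grab('wrist');s=grab('scene');pickle.dump(f,open('w10.pkl','wb'))
a=cv2.resize(f['color'][130:330,170:390],(400,364),interpolation=cv2.INTER_CUBIC)
b=cv2.resize(s['color'][160:250,250:350],(400,360),interpolation=cv2.INTER_CUBIC)
o=np.zeros((364,800,3),np.uint8);o[:,:400]=a;o[:360,400:]=b;cv2.imwrite('pics/w10.png',o[:,:,::-1])
"
```

```text
t: 10.2
eef_pos: [0.5373, 0.0206, 0.0768]
ee_rot: [-3.141, 0.001, -2.904]
force: [-0.2, -0.3, -1.3]
width: 0.0479
gripper_force: 5.0
u -20.7 lat 0.9 z 0.0768 yaw 0.003 w 0.0479 F [-0.2 -0.3 -1.3] grip 4.999075457453728 t 10.2
shift mm [-1.7 -0.9 15.8] turn 0.003 t 10.2
```

View pics/w10.png

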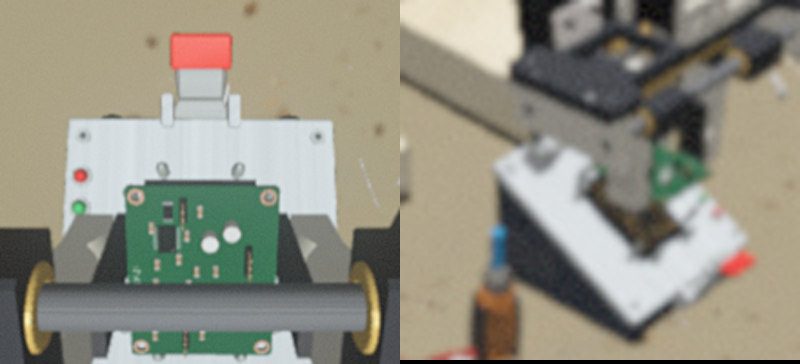

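The board hangs level over the nest, lined up with the latch: board centre x = 202, latch tab x = 201. Now I lower it diagonally so its uphill end meets the pins and the board pivots in the jaws.

```bash
python3 -c "
from h import *
here()
gof(-18.2,0,.0598);gof(-14,0,.0512);gof(-8.1,0,.0437)"
```

```text
u -20.8 lat 1.0 z 0.0769 yaw 0.003 w 0.0479 F [-0.  -0.2 -1. ] grip 4.999048188328743 t 10.3
shift mm [-2.5 -1.  17.1] turn 0.003 t 10.3
shift mm [-6.7 -1.  25.7] turn 0.003 t 10.3
shift mm [-12.6  -1.1  33.2] turn 0.003 t 10.3
```

```bash
python3 -m jog '[[-1,[-1,-1,10],0],[-1,[-2.5,-1,17],0],[-1,[-2.5,-1,17],0]]' 4
python3 -c "
from h import *
here()"
python3 -m jog '[[-1,[-2,0,4],0],[-1,[-4,0,8],0],[-1,[-4,0,8],0]]' 4
python3 -c "
from h import *
here();f=grab('wrist')
from bd import board
c,a=board(f);print(c.round(1).tolist(),a)
"
```

```text
t: 10.68
eef_pos: [0.5388, 0.0201, 0.0581]
ee_rot: [-3.141, -0.002, -2.904]
force: [-0.5, -0.0, -0.2]
width: 0.0477
gripper_force: 4.0
u -19.4 lat 0.0 z 0.0581 yaw 0.003 w 0.0477 F [-0.5 -0.  -0.2] grip 3.999507576227188 t 10.68
t: 11.05
eef_pos: [0.5434, 0.0213, 0.0507]
ee_rot: [-3.141, -0.0, -2.904]
force: [-0.3, -0.9, -0.6]
width: 0.0479
gripper_force: 4.0
u -14.7 lat 0.1 z 0.0507 yaw 0.003 w 0.0479 F [-0.3 -0.9 -0.6] grip 4.000030159950256 t 11.05
[[239.6, 229.6], [321.6, 229.6], [322.9, 285.1], [238.6, 285.1]] 4420.03125
```

The image measurement (-y end at row 229.6, 82 px wide) fits a tilt of about 0.25 rad, so the board is pivoting as planned. Continuing.

```bash
python3 -m jog '[[-1,[-3.5,0,4],0],[-1,[-6.5,0,7],0],[-1,[-6.5,0,7],0],[-1,[-6.5,0,7],0]]' 4
python3 -c "
from h import *
here();f=grab('wrist');pickle.dump(f,open('w11.pkl','wb'))
from bd import board
c,a=board(f);print(c.round(1).tolist(),a)
s=status.get_state();R=Ro.from_euler('xyz',s['ee_rot']).as_matrix()
# expected px of seated-board low-end corners
for zz in (0,2,4):
  for yy in (-24,24):
    u=-31*np.cos(.5)-(zz+2)*np.sin(.5);h=-31*np.sin(.5)+(zz+2)*np.cos(.5)
    X=N+np.array([u*np.cos(Y)-yy*np.sin(Y),u*np.sin(Y)+yy*np.cos(Y),h])/1000;print(zz,yy,proj(f,X).round(1))
"
```

```text
t: 11.6
eef_pos: [0.5496, 0.0228, 0.0439]
ee_rot: [-3.142, 0.0, -2.904]
force: [-0.1, 0.2, -0.1]
width: 0.0479
gripper_force: 4.0
u -8.3 lat 0.1 z 0.0439 yaw 0.003 w 0.0479 F [-0.1  0.2 -0.1] grip 3.9999405294656754 t 11.6
[[241.1, 229.1], [320.4, 229.1], [323.6, 285.2], [237.5, 285.5]] 4460.21875
0 -24 [240.4 227.5]
0 24 [321.3 227.8]
2 -24 [240. 227.]
2 24 [321.7 227.4]
4 -24 [239.5 226.5]
4 24 [322.2 226.9]
```

```bash
python3 -m jog '[[0.3,[0,0,0],0],[0.3,[0,0,0],0],[0.3,[0,0,0],0],[0.3,[0,0,-15],0],[0.3,[0,0,-40],0],[0.3,[25,0,-75],0],[0.3,[45,0,-110],0],[0.3,[45,0,-110],0]]'
python3 -c "
from h import *
here();f=grab('wrist');pickle.dump(f,open('w12.pkl','wb'))
from bd import board
c,a=board(f);print(c.round(1).tolist(),a)
for zz in (0,2,4):
  for xx in (-31,31):
   for yy in (-24,24):
    u=xx*np.cos(.5)-(zz+2)*np.sin(.5);h=xx*np.sin(.5)+(zz+2)*np.cos(.5)
    X=N+np.array([u*np.cos(Y)-yy*np.sin(Y),u*np.sin(Y)+yy*np.cos(Y),h])/1000;print(zz,xx,yy,proj(f,X).round(1))
o=cv2.resize(f['color'][60:270,140:420],(800,600),interpolation=cv2.INTER_CUBIC);cv2.imwrite('pics/w12.png',o[:,:,::-1])
"
```

```text
t: 12.65
eef_pos: [0.5067, 0.0124, 0.1581]
ee_rot: [3.141, 0.007, -2.903]
force: [0.2, 0.9, 0.1]
width: 0.0569
gripper_force: 0.0
u -52.5 lat 0.0 z 0.1581 yaw 0.003 w 0.0569 F [0.2 0.9 0.1] grip 0.0 t 12.65
[[258.1, 229.7], [302.9, 229.6], [304.0, 284.9], [257.3, 284.9]] 2473.71875
0 -31 -24 [256.8 228.1]
0 -31 24 [304.3 228.3]
0 31 -24 [255.6 291.4]
0 31 24 [305.  291.6]
2 -31 -24 [256.6 227.8]
2 -31 24 [304.5 228. ]
2 31 -24 [255.4 291.5]
2 31 24 [305.2 291.7]
4 -31 -24 [256.5 227.5]
4 -31 24 [304.7 227.7]
4 31 -24 [255.2 291.7]
4 31 24 [305.3 291.9]
```

The board sits in the nest: its corners project as expected to within about 1 px, with the capacitor end at the latch. Next is the lid. I shut the fingers, rise, go over the lid and come down behind it.

```bash
python3 -c "
from h import *
here();gof(-40,0,.245);gof(88,0,.245);gof(88,0,.182)"
```

```text
u -52.7 lat 0.1 z 0.1564 yaw 0.003 w 0.0569 F [ 0.4 -0.8 -1. ] grip 0.0 t 12.7
shift mm [-13.1  -0.1 -88.6] turn 0.003 t 12.7
shift mm [-141.1   -0.5  -88. ] turn 0.003 t 12.7
shift mm [-140.8   -0.5  -25. ] turn 0.003 t 12.7
```

```bash
python3 -m jog '[[-1,[-5,0,-50],0],[-1,[-13,0,-89],0],[-1,[-13,0,-89],0],[-1,[-60,0,-89],0],[-1,[-110,0,-89],0],[-1,[-141,0,-89],0],[-1,[-141,0,-89],0],[-1,[-141,0,-60],0],[-1,[-141,0,-26],0],[-1,[-141,0,-26],0]]' 10
python3 -c "
from h import *
here();gof(44,0,.191);gof(14,0,.184);gof(-12,0,.1685);gof(-33,0,.146);gof(-46,0,.118);gof(-59.6,0,.098)"
```

```text
t: 13.95
eef_pos: [0.6401, 0.0447, 0.1766]
ee_rot: [-3.142, -0.007, -2.904]
force: [-0.3, 0.5, 1.7]
width: 0.0002
gripper_force: 0.0
u 84.8 lat 0.4 z 0.1766 yaw 0.002 w 0.0002 F [-0.3  0.5  1.7] grip 0.0 t 13.95
shift mm [ 40.9  -0.3 -14.2] turn 0.002 t 13.95
shift mm [70.8 -0.2 -7. ] turn 0.002 t 13.95
shift mm [96.7 -0.2  8.7] turn 0.002 t 13.95
shift mm [ 1.176e+02 -1.000e-01  3.140e+01] turn 0.002 t 13.95
shift mm [ 1.304e+02 -1.000e-01  5.940e+01] turn 0.002 t 13.95
shift mm [ 1.438e+02 -1.000e-01  7.950e+01] turn 0.002 t 13.95
```

```bash
python3 -m jog '[[-1,[14,0,-7],0],[-1,[28,0,-12],0],[-1,[41,0,-14],0],[-1,[56,0,-11],0],[-1,[71,0,-7],0],[-1,[71,0,-7],0]]'
python3 -c "
from h import *
here();f=grab('wrist');s=grab('scene');pickle.dump((f,s),open('w13.pkl','wb'))
# dark lid blob / scene lid top
g=cv2.cvtColor(s['color'],cv2.COLOR_RGB2GRAY);m=(g<60).astype(np.uint8);m[:, :255]=0;m[:,350:]=0;m[:120]=0;m[240:]=0
n,l,st,ce=cv2.connectedComponentsWithStats(m);print([(st[i].tolist(),ce[i].round(0).tolist()) for i in range(1,n) if st[i][4]>40])
# lid tops expected
for al in (1.7,1.4,1.1,.8):
  for yy in (-42,42):
    u=42.9-110*np.cos(al);h=102+110*np.sin(al);X=np.array([N[0]+(u*np.cos(Y)-yy*np.sin(Y))/1000,N[1]+(u*np.sin(Y)+yy*np.cos(Y))/1000,h/1000]);print(al,yy,'wrist',proj(f,X).round(0),'scene',proj(s,X).round(0))
"
```

```text
t: 14.7
eef_pos: [0.5721, 0.0282, 0.1867]
ee_rot: [3.141, -0.001, -2.904]
force: [-0.0, -0.2, 0.4]
width: 0.0008
gripper_force: 0.0
u 14.9 lat 0.2 z 0.1867 yaw 0.003 w 0.0008 F [-0.  -0.2  0.4] grip 0.0 t 14.7
[([255, 120, 61, 19, 302], [280.0, 128.0]), ([286, 124, 54, 70, 1017], [319.0, 151.0]), ([255, 140, 26, 16, 193], [264.0, 148.0]), ([275, 208, 29, 32, 293], [286.0, 226.0])]
1.7 -42 wrist [211. 334.] scene [303. 143.]
1.7 42 wrist [350. 334.] scene [279. 155.]
1.4 -42 wrist [207. 286.] scene [314. 147.]
1.4 42 wrist [354. 286.] scene [290. 160.]
1.1 -42 wrist [207. 228.] scene [324. 155.]
1.1 42 wrist [354. 229.] scene [300. 168.]
0.8 -42 wrist [212. 176.] scene [333. 166.]
0.8 42 wrist [350. 176.] scene [310. 180.]
```

```bash
python3 -c "
from h import *
f,s=pickle.load(open('w13.pkl','rb'))
g=cv2.cvtColor(f['color'],cv2.COLOR_RGB2GRAY)
for c in (215,225,235,325,340): print(c,g[150:270:4,c].tolist())
here()
print(proj(f,N))"
```

```text
215 [162, 161, 164, 162, 163, 163, 162, 165, 163, 163, 162, 164, 161, 160, 160, 161, 161, 160, 162, 161, 82, 69, 74, 67, 153, 125, 113, 51, 55, 48]
225 [163, 162, 161, 163, 165, 163, 162, 163, 163, 162, 164, 163, 162, 160, 161, 158, 151, 158, 158, 166, 94, 72, 78, 67, 119, 191, 177, 51, 49, 48]
235 [219, 218, 124, 176, 217, 148, 190, 215, 216, 215, 214, 215, 216, 215, 214, 216, 216, 216, 215, 216, 130, 72, 76, 69, 54, 210, 200, 46, 50, 52]
325 [218, 215, 214, 215, 215, 214, 216, 215, 215, 215, 216, 215, 215, 214, 215, 215, 215, 215, 214, 213, 179, 71, 77, 70, 56, 174, 197, 52, 48, 46]
340 [162, 162, 165, 162, 161, 163, 164, 162, 163, 164, 161, 164, 163, 162, 163, 161, 163, 162, 164, 162, 128, 69, 73, 63, 164, 160, 143, 51, 51, 47]
u 16.3 lat 0.2 z 0.1868 yaw 0.003 w 0.0003 F [-0.7  0.2 -0.2] grip 0.0 t 14.8
[280.64277756 187.65337389]
```

```bash
python3 -m jog '[[-1,[14,0,7],0],[-1,[27,0,17],0],[-1,[38,0,28],0],[-1,[48,0,40],0],[-1,[55,0,54],0],[-1,[61,0,68],0],[-1,[61,0,68],0]]'
python3 -c "
from h import *
here();f=grab('wrist');pickle.dump(f,open('w14.pkl','wb'))
g=cv2.cvtColor(f['color'],cv2.COLOR_RGB2GRAY)
for c in (215,225,235,325,340): print(c,g[90:270:4,c].tolist())
for al in (.5,.2,0,-.2):
  for yy in (-42,42):
   for rr,o in ((110,0),(110,8)):
    u=42.9-rr*np.cos(al)+o*np.sin(al);h=102+rr*np.sin(al)+o*np.cos(al);X=np.array([N[0]+(u*np.cos(Y)-yy*np.sin(Y))/1000,N[1]+(u*np.sin(Y)+yy*np.cos(Y))/1000,h/1000]);print(al,yy,o,'wrist',proj(f,X).round(0))
"
```

```text
t: 15.68
eef_pos: [0.5133, 0.0139, 0.1175]
ee_rot: [-3.141, -0.003, -2.904]
force: [-1.1, -0.3, 0.3]
width: 0.0009
gripper_force: 0.0
u -45.7 lat -0.1 z 0.1175 yaw 0.003 w 0.0009 F [-1.1 -0.3  0.3] grip 0.0 t 15.68
215 [178, 180, 178, 179, 176, 177, 176, 178, 177, 180, 178, 179, 180, 177, 180, 179, 180, 178, 178, 179, 180, 179, 180, 180, 179, 180, 180, 180, 179, 179, 179, 179, 180, 179, 165, 71, 78, 75, 196, 107, 75, 71, 66, 56, 57]
225 [176, 176, 177, 178, 178, 178, 177, 177, 178, 178, 179, 178, 178, 176, 178, 177, 180, 179, 181, 181, 179, 180, 179, 179, 181, 180, 179, 180, 181, 180, 186, 236, 216, 233, 222, 70, 78, 74, 171, 139, 72, 71, 62, 56, 59]
235 [177, 178, 179, 176, 178, 178, 179, 178, 178, 178, 177, 171, 177, 178, 179, 178, 178, 179, 179, 181, 178, 180, 179, 179, 180, 179, 181, 180, 181, 181, 145, 235, 235, 235, 222, 74, 84, 79, 75, 76, 72, 74, 61, 59, 58]
325 [177, 177, 177, 177, 176, 177, 177, 173, 179, 178, 180, 180, 180, 180, 159, 175, 177, 178, 181, 179, 178, 181, 180, 182, 179, 179, 180, 179, 181, 181, 108, 233, 232, 232, 232, 72, 81, 82, 78, 77, 71, 73, 64, 58, 55]
340 [176, 179, 178, 176, 176, 177, 178, 179, 176, 177, 180, 180, 179, 179, 183, 180, 179, 179, 179, 180, 180, 181, 179, 179, 181, 178, 178, 179, 180, 179, 179, 236, 239, 238, 237, 72, 76, 84, 218, 217, 68, 69, 62, 58, 57]
0.5 -42 0 wrist [199. 270.]
0.5 -42 8 wrist [195. 284.]
0.5 42 0 wrist [364. 271.]
0.5 42 8 wrist [367. 285.]
0.2 -42 0 wrist [211. 228.]
0.2 -42 8 wrist [208. 235.]
0.2 42 0 wrist [351. 229.]
0.2 42 8 wrist [354. 236.]
0 -42 0 wrist [218. 213.]
0 -42 8 wrist [215. 217.]
0 42 0 wrist [344. 214.]
0 42 8 wrist [347. 218.]
-0.2 -42 0 wrist [224. 207.]
-0.2 -42 8 wrist [222. 208.]
-0.2 42 0 wrist [338. 208.]
-0.2 42 8 wrist [340. 209.]
```

```bash
python3 -m jog '[[-1,[10,0,9],0],[-1,[14,0,18],0],[-1,[14,0,27],0],[-1,[14,0,36],0],[-1,[13,0,43],0],[-1,[13,0,43],0]]'
python3 -c "
from h import *
here();gof(-55.2,0,.0593)"
python3 -m jog '[[-1,[-1,0,6],0],[-1,[-3,0,12],0],[-1,[-3,0,12],0]]'
python3 -c "
from h import *
here();gof(-52.5,0,.0523)"
```

```text
t: 16.48
eef_pos: [0.5017, 0.0111, 0.0752]
ee_rot: [-3.141, -0.001, -2.904]
force: [0.1, 0.0, -0.1]
width: 0.0004
gripper_force: 0.0
u -57.6 lat -0.0 z 0.0752 yaw 0.003 w 0.0004 F [ 0.1  0.  -0.1] grip 0.0 t 16.48
shift mm [-2.5  0.  15.9] turn 0.003 t 16.48
t: 16.85
eef_pos: [0.5046, 0.0119, 0.0634]
ee_rot: [-3.142, -0.001, -2.904]
force: [0.9, -0.3, 0.9]
width: 0.0004
gripper_force: 0.0
u -54.6 lat -0.0 z 0.0634 yaw 0.003 w 0.0004 F [ 0.9 -0.3  0.9] grip 0.0 t 16.85
shift mm [-2.1  0.  11.1] turn 0.003 t 16.85
```

```bash
python3 -m jog '[[-1,[0,0,3],0],[-1,[-1,0,6],0],[-1,[-1,0,6],0]]'
python3 -m jog '[[-1,[0,0,2],0],[-1,[0,0,3],0],[-1,[0,0,3],0]]'
```

```text
t: 17.23
eef_pos: [0.506, 0.0122, 0.0582]
ee_rot: [-3.141, 0.0, -2.904]
force: [-0.0, -0.2, 4.4]
width: 0.0003
gripper_force: 2.1
t: 17.6
eef_pos: [0.5067, 0.0124, 0.0555]
ee_rot: [-3.142, 0.002, -2.903]
force: [1.0, -0.3, 4.9]
width: 0.0004
gripper_force: 1.9
```

```bash
python3 -m jog '[[-1,[0,0,1],0],[-1,[0,0,2],0],[-1,[0,0,2],0]]'
python3 -m jog '[[-1,[0,0,1],0],[-1,[0,0,2],0],[-1,[0,0,2],0]]'
```

```text
t: 17.98
eef_pos: [0.5057, 0.0122, 0.0529]
ee_rot: [3.142, 0.0, -2.904]
force: [0.8, 0.0, 2.1]
width: 0.0008
gripper_force: 1.2
t: 18.35
eef_pos: [0.5061, 0.0123, 0.0512]
ee_rot: [-3.142, 0.001, -2.904]
force: [1.2, 0.6, 5.9]
width: 0.0006
gripper_force: 2.3
```

```bash
python3 -c "
from h import *
here();f=grab('wrist');pickle.dump(f,open('w15.pkl','wb'))
hsv=cv2.cvtColor(f['color'],cv2.COLOR_RGB2HSV);m=cv2.inRange(hsv,(0,150,100),(8,255,255));n,l,st,ce=cv2.connectedComponentsWithStats(m)
print([(st[i].tolist(),ce[i].round(1).tolist()) for i in range(1,n) if st[i][4]>20])"
```

```text
u -53.0 lat 0.0 z 0.0512 yaw 0.003 w 0.0006 F [1.2 0.6 5.9] grip 2.273320248350501 t 18.35
[([264, 208, 36, 20, 662], [281.3, 218.0]), ([445, 326, 14, 22, 37], [452.5, 335.6])]
```

```bash
python3 -m jog '[[-1,[0,0,0.7],0],[-1,[0,0,1.5],0],[-1,[0,0,1.5],0]]'
python3 -c "
from h import *
here()"
python3 -m jog '[[-1,[0,0,0.7],0],[-1,[0,0,1.5],0],[-1,[0,0,1.5],0]]'
python3 -c "
from h import *
here()"
```

```text
t: 18.77
eef_pos: [0.5065, 0.0124, 0.05]
ee_rot: [-3.141, 0.002, -2.903]
force: [-0.2, -0.2, 8.5]
width: 0.0002
gripper_force: 3.3
u -52.6 lat 0.0 z 0.0500 yaw 0.003 w 0.0002 F [-0.2 -0.2  8.5] grip 3.323265379294753 t 18.77
t: 19.15
eef_pos: [0.5069, 0.0124, 0.0491]
ee_rot: [-3.141, 0.002, -2.903]
force: [-0.2, 1.8, 14.0]
width: 0.0007
gripper_force: 5.8
u -52.2 lat -0.0 z 0.0491 yaw 0.004 w 0.0007 F [-0.2  1.8 14. ] grip 5.82773320376873 t 19.15
```

```bash
python3 -m jog '[[-1,[0,0,-6],0],[-1,[0,0,-12],0],[-1,[0,0,-12],0],[-1,[0,0,-8],0],[-1,[0,0,-6],0],[-1,[0,0,-6],0]]'
python3 -c "
from h import *
here()"
python3 -m jog '[[-1,[0,0,1],0],[-1,[0,0,1],0],[-1,[0,0,1],0]]'
python3 -m jog '[[-1,[0,0,1.2],0],[-1,[0,0,1.2],0]]'
```

```text
t: 19.9
eef_pos: [0.5054, 0.012, 0.0534]
ee_rot: [-3.141, -0.001, -2.904]
force: [-0.0, -0.5, 0.1]
width: 0.0005
gripper_force: 0.0
u -53.8 lat -0.1 z 0.0534 yaw 0.003 w 0.0005 F [-0.  -0.5  0.1] grip 0.0 t 19.9
t: 20.27
eef_pos: [0.5058, 0.0122, 0.053]
ee_rot: [-3.142, 0.0, -2.904]
force: [0.7, 0.4, 0.3]
width: -0.0001
gripper_force: 0.0
t: 20.52
eef_pos: [0.506, 0.0122, 0.052]
ee_rot: [-3.142, 0.001, -2.904]
force: [-0.8, 0.9, 3.6]
width: 0.0006
gripper_force: 1.2
```

```bash
python3 -m jog '[[-1,[0,0,-30],0],[0.4,[-5,0,-75],0],[0.4,[-12,0,-105],0],[0.4,[-12,0,-105],0],[0.4,[-12,0,-105],0]]'
python3 -c "
from h import *
here();f=grab('wrist');pickle.dump(f,open('w16.pkl','wb'))
o=cv2.resize(f['color'][130:290,175:385],(788,600),interpolation=cv2.INTER_CUBIC);cv2.imwrite('pics/w16.png',o[:,:,::-1])
for n,x,y,z in (('lid low edge -',-54,-42,13),('lid low edge +',-54,42,13),('top-',-54,-42,21),('top+',-54,42,21),('collar top c',0,0,37),('collar base c',0,0,21)):
  for th in (0,.05):
    dx=x-56;dz=z-13;X=56+dx*np.cos(th)+dz*np.sin(th);Z=13-dx*np.sin(th)+dz*np.cos(th)
    u=X*np.cos(.5)-Z*np.sin(.5);h=X*np.sin(.5)+Z*np.cos(.5)
    p=proj(f,N+np.array([u*np.cos(Y)-y*np.sin(Y),u*np.sin(Y)+y*np.cos(Y),h])/1000);print(n,th,p.round(1),((p-[175,130])*3.75).round(0))
"
```

```text
t: 21.15
eef_pos: [0.5167, 0.0149, 0.1561]
ee_rot: [3.141, -0.001, -2.904]
force: [-0.9, -0.8, 0.1]
width: 0.0348
gripper_force: 0.0
u -42.1 lat 0.1 z 0.1561 yaw 0.002 w 0.0348 F [-0.9 -0.8  0.1] grip 0.0 t 21.15
lid low edge - 0 [237.5 194.5] [234. 242.]
lid low edge - 0.05 [236.6 193.1] [231. 237.]
lid low edge + 0 [323.9 194.8] [558. 243.]
lid low edge + 0.05 [324.7 193.5] [562. 238.]
top- 0 [236.3 192.3] [230. 234.]
top- 0.05 [235.4 191.3] [226. 230.]
top+ 0 [325.1 192.7] [563. 235.]
top+ 0.05 [326.  191.7] [566. 231.]
collar top c 0 [280.5 248.8] [396. 445.]
collar top c 0.05 [280.5 250. ] [396. 450.]
collar base c 0 [280.5 250. ] [396. 450.]
collar base c 0.05 [280.5 250.3] [396. 451.]
```

View pics/w16.png

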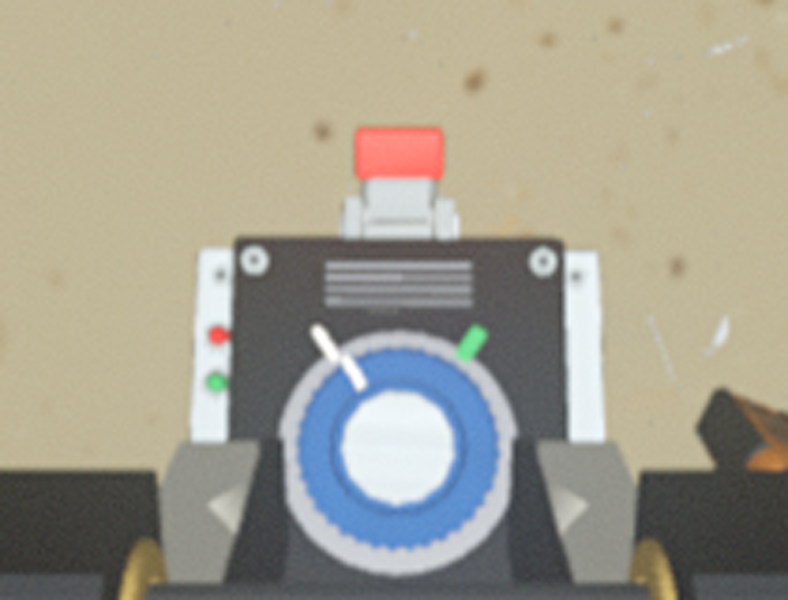

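The lid is shut and level: its low edge at row 238 matches the prediction for shut, 235. The collar centre is at (398,447), its white line at (352,370), just by the white mark (322,340), and the green mark at (472,343), so the turn needed is about 66° clockwise. I'll turn it in short strokes.

```bash
python3 -c "
from h import *
here();gof(-17,0,.11);gof(-17,0,.078)
f=pickle.load(open('w16.pkl','rb'))
c=np.array([398,447])/3.75+[175,130]
"
```

```text
u -42.3 lat 0.0 z 0.1558 yaw 0.003 w 0.0392 F [ 0.2  0.2 -0.5] grip 0.0 t 21.2
shift mm [-25.4  -0.1  45.7] turn 0.003 t 21.2
shift mm [-25.5  -0.1  77.7] turn 0.003 t 21.2
```

```bash
python3 -m jog '[[0.4,[-15,0,10],-0.1],[0.4,[-25,0,45],-0.25],[0.4,[-25,0,60],-0.25],[0.4,[-25,0,72],-0.25],[0.4,[-25,0,78],-0.25],[0.4,[-25,0,78],-0.25]]' 30
python3 -c "
from h import *
here()"
```

```text
t: 21.95
eef_pos: [0.5416, 0.0208, 0.0789]
ee_rot: [-3.142, -0.0, -2.655]
force: [0.1, -0.7, 0.0]
width: 0.0613
gripper_force: 0.0
u -16.6 lat 0.1 z 0.0789 yaw 0.252 w 0.0613 F [ 0.1 -0.7  0. ] grip 0.0 t 21.95
```

```bash
python3 -m jog '[[-1,[0,0,0],0],[-1,[0,0,0],0],[-1,[0,0,0],0],[-1,[0,0,0],0]]' 30
python3 -m jog '[[-1,[0,0,0],0.12],[-1,[0,0,0],0.25],[-1,[0,0,0],0.38],[-1,[0,0,0],0.5],[-1,[0,0,0],0.5]]' 30
python3 -c "
from h import *
here();s=status.get_state();print(s['moment'])"
```

```text
t: 22.45
eef_pos: [0.5422, 0.0208, 0.0793]
ee_rot: [-3.141, 0.001, -2.654]
force: [1.1, -1.7, 3.5]
width: 0.0441
gripper_force: 29.9
t: 23.08
eef_pos: [0.5421, 0.0215, 0.0792]
ee_rot: [3.141, 0.001, 3.13]
force: [-1.7, 2.5, 3.6]
width: 0.0442
gripper_force: 30.9
u -15.9 lat 0.6 z 0.0792 yaw -0.247 w 0.0442 F [-1.7  2.5  3.6] grip 30.912889756145887 t 23.07
[1.47147128 0.29484092 0.23748468]
```

```bash
python3 -m jog '[[0.4,[0,0,0],0],[0.4,[0,0,0],0],[0.4,[0,0,0],0],[0.4,[0,0,-30],0],[0.4,[15,0,-60],-0.15],[0.4,[25,0,-77],-0.25],[0.4,[25,0,-77],-0.25],[0.4,[25,0,-77],-0.25]]' 30
cat > col.py <<'E'
from h import *
here();f=grab('wrist');pickle.dump(f,open('c.pkl','wb'))
def axis(z): return N+np.array([-z*np.sin(.5)*np.cos(Y),-z*np.sin(.5)*np.sin(Y),z*np.cos(.5)])/1000
hsv=cv2.cvtColor(f['color'],cv2.COLOR_RGB2HSV)
nx=np.array([np.cos(.5)*np.cos(Y),np.cos(.5)*np.sin(Y),np.sin(.5)]);ny=np.array([-np.sin(Y),np.cos(Y),0]);nz=np.cross(nx,ny)
def pol(px,z):
    o,d=ray(f,px);C=axis(z);X=o+d*((C-o)@nz)/(d@nz)-C;return X@nx*1000,X@ny*1000
ctr=proj(f,axis(34)).round().astype(int);print('ctr',ctr)
W=cv2.inRange(hsv,(0,0,195),(180,50,255));G=cv2.inRange(hsv,(45,90,90),(80,255,255))
for nme,m,z in (('white',W,36),('green',G,22)):
    n,l,st,ce=cv2.connectedComponentsWithStats(m)
    for i in range(1,n):
        if st[i][4]<5 or np.hypot(*(ce[i]-ctr))>50: continue
        x,y=pol(ce[i],z);print(nme,ce[i].round(1),st[i][2:].tolist(),'xy %.1f %.1f r %.1f ang_from_-x %.3f'%(x,y,np.hypot(x,y),np.arctan2(y,-x)))
E
python3 col.py
```

```text
t: 24.08
eef_pos: [0.5165, 0.0211, 0.1552]
ee_rot: [3.142, -0.001, -2.906]
force: [-0.4, -0.4, -0.7]
width: 0.0617
gripper_force: 0.0
u -40.8 lat 6.2 z 0.1552 yaw 0.001 w 0.0617 F [-0.4 -0.4 -0.7] grip 0.0 t 24.07
ctr [274 248]
white [274.1 252.7] [63, 66, 829] xy 4.0 0.6 r 4.1 ang_from_-x 2.995
white [273.6 248.1] [30, 30, 701] xy 0.1 0.1 r 0.1 ang_from_-x 2.383
green [293.8 220. ] [8, 9, 47] xy -26.6 18.2 r 32.2 ang_from_-x 0.599
```

```bash
cat > col2.py <<'E'
exec(open('col.py').read().split("ctr=proj")[0].replace("f=grab('wrist');pickle.dump(f,open('c.pkl','wb'))","f=pickle.load(open('c.pkl','rb'))" if __import__('sys').argv[-1]=='old' else "f=grab('wrist');pickle.dump(f,open('c.pkl','wb'))"))
S=hsv[:,:,1].astype(np.float32)
def samp(a,r,z):
    X=axis(z)+(-nx*np.cos(a)+ny*np.sin(a))*r/1000;p=proj(f,X);return cv2.remap(S,np.array([[p[0]]],np.float32),np.array([[p[1]]],np.float32),cv2.INTER_LINEAR)[0,0]
A=np.arange(-1.4,1.4,.04)
v=np.array([np.mean([samp(a,r,36.5) for r in (14,15,16,17,18)]) for a in A])
print(list(zip(A.round(2).tolist(),v.round(0).tolist())))
w=np.clip(np.median(v)-v-40,0,None);print('line angle',(w*A).sum()/w.sum())
E
python3 col2.py old
```

```text
u -40.9 lat 6.2 z 0.1549 yaw 0.001 w 0.0612 F [-0.7  0.2 -0.7] grip 0.0 t 24.12
[(-1.4, 139.0), (-1.36, 139.0), (-1.32, 139.0), (-1.28, 139.0), (-1.24, 138.0), (-1.2, 137.0), (-1.16, 136.0), (-1.12, 138.0), (-1.08, 139.0), (-1.04, 138.0), (-1.0, 139.0), (-0.96, 139.0), (-0.92, 137.0), (-0.88, 136.0), (-0.84, 136.0), (-0.8, 135.0), (-0.76, 135.0), (-0.72, 135.0), (-0.68, 134.0), (-0.64, 135.0), (-0.6, 134.0), (-0.56, 137.0), (-0.52, 136.0), (-0.48, 136.0), (-0.44, 137.0), (-0.4, 137.0), (-0.36, 136.0), (-0.32, 137.0), (-0.28, 129.0), (-0.24, 94.0), (-0.2, 62.0), (-0.16, 50.0), (-0.12, 56.0), (-0.08, 74.0), (-0.04, 115.0), (0.0, 132.0), (0.04, 136.0), (0.08, 135.0), (0.12, 134.0), (0.16, 135.0), (0.2, 135.0), (0.24, 135.0), (0.28, 135.0), (0.32, 135.0), (0.36, 135.0), (0.4, 136.0), (0.44, 135.0), (0.48, 135.0), (0.52, 135.0), (0.56, 134.0), (0.6, 132.0), (0.64, 132.0), (0.68, 133.0), (0.72, 132.0), (0.76, 133.0), (0.8, 133.0), (0.84, 134.0), (0.88, 135.0), (0.92, 134.0), (0.96, 134.0), (1.0, 134.0), (1.04, 132.0), (1.08, 132.0), (1.12, 131.0), (1.16, 131.0), (1.2, 132.0), (1.24, 135.0), (1.28, 135.0), (1.32, 135.0), (1.36, 134.0)]
line angle -0.14701459972544312
```

```bash
python3 -c "
from h import *
gof(-16.5,.3,.078)"
```

```text
shift mm [-24.5  -5.9  76.8] turn 0.001 t 24.12
```

```bash
python3 -m jog '[[0.4,[-15,-4,30],-0.12],[0.4,[-24,-6,60],-0.25],[0.4,[-24,-6,77],-0.25],[0.4,[-24,-6,77],-0.25],[-1,[-24,-6,77],-0.25],[-1,[-24,-6,77],-0.25],[-1,[-24,-6,77],-0.25],[-1,[-24,-6,77],-0.12],[-1,[-24,-6,77],0],[-1,[-24,-6,77],0.12],[-1,[-24,-6,77],0.25],[-1,[-24,-6,77],0.25],[0.4,[-24,-6,77],0.25],[0.4,[-24,-6,77],0.25],[0.4,[-24,-6,77],0.25],[0.4,[-24,-6,40],0.2],[0.4,[-10,-6,10],0.1],[0.4,[0,-6,0],0],[0.4,[0,-6,0],0],[0.4,[0,-6,0],0]]' 30
python3 col2.py | tail -1
```

```text
t: 26.62
eef_pos: [0.5182, 0.0153, 0.1552]
ee_rot: [-3.142, -0.001, -2.906]
force: [0.7, 0.2, 0.8]
width: 0.0617
gripper_force: 0.0
line angle 0.241987194151733
```

```bash
python3 -c "
from h import *
gof(-16.5,.3,.078)"
python3 -m jog '[[0.4,[-15,0,30],-0.12],[0.4,[-24,0,60],-0.24],[0.4,[-24,0,77],-0.24],[0.4,[-24,0,77],-0.24],[-1,[-24,0,77],-0.24],[-1,[-24,0,77],-0.24],[-1,[-24,0,77],-0.24],[-1,[-24,0,77],-0.24],[-1,[-24,0,77],-0.12],[-1,[-24,0,77],0],[-1,[-24,0,77],0.12],[-1,[-24,0,77],0.22],[-1,[-24,0,77],0.22],[0.4,[-24,0,77],0.22],[0.4,[-24,0,77],0.22],[0.4,[-24,0,77],0.22],[0.4,[-24,0,40],0.2],[0.4,[-10,0,10],0.1],[0.4,[0,0,0],0],[0.4,[0,0,0],0]]' 30
python3 col2.py | tail -1; python3 col.py
```

```text
shift mm [-24.3   0.1  76.9] turn 0.001 t 26.68
t: 29.18
eef_pos: [0.5181, 0.0154, 0.1566]
ee_rot: [3.141, 0.002, -2.904]
force: [-0.2, -0.4, -0.5]
width: 0.0612
gripper_force: 0.0
line angle 0.6039728236357582
u -40.6 lat 0.3 z 0.1559 yaw 0.001 w 0.0614 F [ 0.9  0.4 -0.8] grip 0.0 t 29.23
ctr [280 247]
white [279.9 252.3] [64, 65, 821] xy 4.3 -0.4 r 4.3 ang_from_-x -3.036
white [280.5 247.4] [30, 30, 701] xy 0.1 0.1 r 0.1 ang_from_-x 2.625
green [300.4 219.1] [8, 9, 47] xy -26.9 18.3 r 32.6 ang_from_-x 0.597
```

```bash
python3 -m jog '[[0.4,[40,0,-40],0],[0.4,[60,0,-60],0],[0.4,[60,0,-60],0],[0.4,[60,0,-60],0]]'
python3 - <<'E'
from h import *
here()
f=grab('wrist');t=grab('top');t0=pickle.load(open('top0.pkl','rb'))
g=cv2.cvtColor(f['color'],cv2.COLOR_RGB2GRAY)
for z in (13,21):
    for th in (0,.04):
        dx=-110;dz=z-13;X=56+dx*np.cos(th)+dz*np.sin(th);Z=13-dx*np.sin(th)+dz*np.cos(th)
        u=X*np.cos(.5)-Z*np.sin(.5);h=X*np.sin(.5)+Z*np.cos(.5)
        print(z,th,proj(f,N+np.array([u*np.cos(Y)+30*np.sin(Y),u*np.sin(Y)-30*np.cos(Y),h])/1000).round(1))
c=int(proj(f,N+np.array([-50*np.cos(Y)+30*np.sin(Y),-50*np.sin(Y)-30*np.cos(Y),-5])/1000)[0]);print(c,[(r,int(g[r,c])) for r in range(170,225,2)])
for n,(x,y,w) in dict(flux=(256,215,10),solvent=(329,165,14),meter=(180,237,32),reel=(220,168,11)).items():
    d=cv2.absdiff(t['color'][y-w:y+w,x-w:x+w],t0['color'][y-w:y+w,x-w:x+w]).max(2);print(n,'mean diff',d.mean().round(1),'frac>60',(d>60).mean().round(3))
E
```

```text
t: 29.78
eef_pos: [0.4599, 0.0014, 0.2148]
ee_rot: [3.142, -0.001, -2.905]
force: [0.2, -0.1, -0.2]
width: 0.0613
gripper_force: 0.0
u -100.5 lat 0.2 z 0.2148 yaw 0.002 w 0.0613 F [ 0.2 -0.1 -0.2] grip 0.0 t 29.77
13 0 [255.9 229.3]
13 0.04 [255.6 228.9]
21 0 [255.4 228.4]
21 0.04 [255.  228.3]
255 [(170, 181), (172, 182), (174, 182), (176, 181), (178, 182), (180, 181), (182, 182), (184, 182), (186, 182), (188, 182), (190, 180), (192, 183), (194, 181), (196, 184), (198, 182), (200, 182), (202, 180), (204, 182), (206, 181), (208, 183), (210, 181), (212, 181), (214, 182), (216, 183), (218, 183), (220, 181), (222, 182), (224, 181)]
flux mean diff 9.5 frac>60 0.0
solvent mean diff 7.1 frac>60 0.0
meter mean diff 7.0 frac>60 0.0
reel mean diff 7.4 frac>60 0.0
```

```bash
python3 -c "
from station import order
print(order.job_done())"
```

```text
the job is handed in; nothing more can be done
None
```

I handed the job in at about 30 s: the board is in the nest with its capacitors at the latch side, the lid is latched shut, and the collar's white line is on the green mark. The four bystanders show no movement in the top view. The result call gave no verdict.

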